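# Overload-stop check of the bench balance under its check weights

### The job

Check the overload stop of the bench balance under load: stand every check weight that is out on the black rubber mat upright inside the ring on the balance pan, spread about the centre so that the pan hangs level. With all of them on, slide the blade of the gap gauge in over the stop post, under the pan's arm, until the handle's shoulder meets the post, and keep it there for a second. Then draw it out, stand it back on the cork mat and return all the weights upright to the rubber mat, without knocking the things around.

Things in the scene. Friction and masses are not known exactly. Their poses are not given: they have to be found in the camera images.
- weight_a_mid (a point): Steel check weight, round body 45 mm across with a knob on top, 46 mm high, 0.40 kg; pose given at its middle, on the axis half-way up, z up. One of two or three on the rubber mat (None if absent). Grip the straight body low down, fingertips 4 to 6 mm above what it stands on: the fingers slip up off the tapering neck.
- weight_b_mid (a point): Smaller steel check weight, body 39 mm across, 34 mm high, 0.20 kg; pose given at its middle, on the axis half-way up, z up. One of two or three on the rubber mat (None if absent). Grip the straight body low down, fingertips 4 to 6 mm above what it stands on: the fingers slip up off the tapering neck.
- weight_c_mid (a point): Steel check weight like the first, 45 mm across, 46 mm high, 0.41 kg; pose given at its middle, on the axis half-way up, z up. One of two or three on the rubber mat (None if absent). Grip the straight body low down, fingertips 4 to 6 mm above what it stands on: the fingers slip up off the tapering neck.
- gauge_mid (a point): Gap gauge, 0.18 kg: ribbed handle 60 long (x) x 34 wide (y) x 34 mm high (z), standing upright on its underside; a flat steel blade 40 long x 16 wide x 4 mm thick comes out of its front (+x) with the blade's mid-plane 10 mm above the underside of the handle. This point is the middle of the handle, 17 mm above its underside; the front face of the handle (the shoulder) is 30 mm ahead of it in +x.
- gauge_tip (a point): Tip of the gauge's blade (rounded), on its mid-plane: 70 mm ahead (+x) of and 7 mm below the middle of the handle.
- pan_center (a point): Centre of the top face of the balance pan, a steel disc 180 mm across with a 4 mm high, 3 mm thick lip round its edge, about 82 mm above the worktop when empty; a dark ring of 67 mm radius is marked on it. The pan is sprung: it sinks 6 mm per kg and tilts about 0.016 rad per 0.1 N m of unbalanced load. Axes: z up, y towards the stop post.
- stop_gap (a point): Outer top edge, mid-width, of the fixed stop post beside the pan, 50 mm above the worktop (balance is fixed). y points away from the pan: the blade goes in along -y. Post 30 wide (x), 24 mm deep (y); the pan's arm hangs over it, same width: gap 15 mm empty, 7 to 12 loaded. The bracket round its foot is 18 mm high; behind it the space under the pan is free. Shoulder on post = blade tip 40 mm in.
- pan_drop (a joint): How far the pan has sunk, m: 0 empty, about 0.006 under 1 kg, 0.015 at the most.
- weight_mat: Black rubber mat for the weights, 190 (x) x 110 (y) x 4 mm, fixed; origin at the centre of its underside. The weights stand at first in a row along its x, 65 mm apart.
- gauge_mat: Cork mat for the gauge, 150 (x) x 80 (y) x 4 mm, fixed; origin at the centre of its underside.
- hygrometer: White desk hygrometer, 51 x 100 x 68 mm, loose, leave alone; origin at the centre of its underside.
- linen_tester: Small black folding magnifier, 37 x 33 x 43 mm, loose, leave alone; origin at the centre of its underside.
- glue_stick: Red and yellow glue stick standing upright, 27 mm across, 91 mm high, loose, leave alone; origin at the centre of its underside.
Not all that is in view belongs to the job. What is shaped like the part that bears weight_b_mid but blue is not meant.

How it is judged:
On the way, in this order (a step that is already met when the one before it is completed fails the run):
1. every check weight stands released inside the ring on the pan, and the pan hangs level (horizontal distance between each of weight_a_mid, weight_b_mid, weight_c_mid and pan_center below 0.046 m and z of weight_a_mid in the frame of pan_center between 0.01 and 0.028 m and angle between each of weight_a_mid, weight_b_mid, weight_c_mid's own z axis and vertical below 0.1 rad and z of weight_b_mid in the frame of pan_center between 0.01 and 0.028 m and z of weight_c_mid in the frame of pan_center between 0.01 and 0.028 m and contact force between the fingers and weight_a below 0.1 N and contact force between the fingers and weight_b below 0.1 N and contact force between the fingers and weight_c below 0.1 N and angle between pan_center's own z axis and vertical below 0.03 rad), for 0.3 s.
2. with all the weights still on the pan, the gauge blade is in the gap over the stop post up to the handle's shoulder (horizontal distance between each of weight_a_mid, weight_b_mid, weight_c_mid and pan_center below 0.046 m and z of weight_a_mid in the frame of pan_center between 0.01 and 0.028 m and angle between each of weight_a_mid, weight_b_mid, weight_c_mid's own z axis and vertical below 0.1 rad and z of weight_b_mid in the frame of pan_center between 0.01 and 0.028 m and z of weight_c_mid in the frame of pan_center between 0.01 and 0.028 m and y of gauge_tip in the frame of stop_gap below -0.034 m and x of gauge_tip in the frame of stop_gap between -0.013 and 0.013 m and z of gauge_tip in the frame of stop_gap between 0 and 0.014 m), for 0.5 s.
At the end, for the whole second after the job is handed in: Every check weight stands upright and at rest on the rubber mat (its centre over the mat), and the gauge stands upright and at rest on the cork mat (the middle of its handle at least 1 cm inside the mat's ends and over its width) (x of weight_a_mid in the frame of weight_mat between -0.092 and 0.092 m and y of weight_a_mid in the frame of weight_mat between -0.052 and 0.052 m and height (world z) of each of weight_a_mid, weight_b_mid, weight_c_mid below 0.032 m and angle between each of weight_a_mid, weight_b_mid, weight_c_mid, gauge_mid's own z axis and vertical below 0.1 rad and linear speed of each of weight_a, weight_b, weight_c, gauge below 0.02 m/s and x of weight_b_mid in the frame of weight_mat between -0.092 and 0.092 m and y of weight_b_mid in the frame of weight_mat between -0.052 and 0.052 m and x of weight_c_mid in the frame of weight_mat between -0.092 and 0.092 m and y of weight_c_mid in the frame of weight_mat between -0.052 and 0.052 m and x of gauge_mid in the frame of gauge_mat between -0.065 and 0.065 m and y of gauge_mid in the frame of gauge_mat between -0.038 and 0.038 m and height (world z) of gauge_mid below 0.028 m); the robot touches nothing.
It fails at once if the hygrometer is knocked more than 4 cm away (distance of hygrometer from where it was at the start of the episode above 0.04 m).
It fails at once if the magnifier is knocked more than 4 cm away (distance of linen_tester from where it was at the start of the episode above 0.04 m).
It fails at once if the glue stick is knocked more than 4 cm away (distance of glue_stick from where it was at the start of the episode above 0.04 m).
Of weight_a, weight_b, weight_c only 2 to 3 are there at a start; the rules pass over those that are not, and their reading is None.
At some moment in a run one of weight_a, weight_b, weight_c, gauge may be knocked a few centimetres aside while the robot is not near it.
It also fails if it takes over 210 s, if anything falls off the work surface, if the arm or the gripper's body presses on something with over 40 N, if the wrist force passes 120 N, or if a joint passes its speed limit or range.

### The arm

A 6-joint arm with a two-finger parallel gripper is mounted at the origin on a cart in front of the work surface, level with it; the furniture and walls round the work are solid. World frame = base frame: x ahead of the robot, y to its left, z up, the work surface at z = 0. Lengths are in m, angles in rad, forces in N, time in s.
With the tool pointing down it reaches from about 0.225 to 0.875 m from the base axis. Payload 3.4 kg.
Tool frame: the origin (TCP) lies at the very end of the fingers, on their centre line; the grasp point (between the pads) lies 19 mm behind it (manip.pinch_z is the distance from the TCP to the grasp point, in m); z points along the fingers, y is the line along which they close (so a half turn about z gives the same grasp; the last joint's range is limited). The gripper opens to 85 mm and grips with 20 to 120 N. Pads are 22 mm wide; open, the fingers measure 114 mm over their backs; the gripper's body (76 mm by 85 mm) begins 54 mm behind the grasp point. The pads swing forward as they close: fully open they stand 13 mm farther back than shut.
Start: joints at [1.196, 0.276, 1.505, -0, 1.361, -0.121], TCP at [0.144, 0.557, 0.231] pointing down, gripper open.
Joint ranges: [-2.89, 2.89], [-0.75, 2.08], [0.22, 2.7], [-1.18, 4.32], [0.11, 2.71], [-2.7, 2.7]. Speed limits (rad/s): [2.57, 2.57, 3.14, 3.14, 3.14, 3.14].

### API

Orientations are given as a unit quaternion [w, x, y, z].
In Python, from rig import manip gives the robot as it stands. The module is installed in compiled form; this text tells all that it offers.
- The arm moves only by the shell command python3 -m jog 'ROWS' [FORCE]. ROWS is JSON, a list of rows, each an object of numbers: "dx", "dy", "dz": the shift along the tool's x, y, z each as a share of 25 cm, from -1 to 1; "ax", "ay", "az": the turn, a rotation vector about the tool's x, y, z each as a share of 90 degrees, from -1 to 1; "grip": the opening, from -1 (shut) to 1 (fully open), so that 0 is half open. A call has 1 to 5 rows; each row is the pose to reach, as a shift and turn from the pose commanded when the call began, along the tool's axes at that moment; what a row does not reach only later rows make up. A row lasts 1/12 s, in which the tool goes at most 41.7 mm and 7.16 degrees, less where a joint would pass 70% of its speed; a pose out of reach is approached as far as the arm can. A call with a number of a shift or a turn outside -1 to 1 is refused whole. A call with a gripper value outside its range is refused whole. The fingers move at their own pace and stop on an object; FORCE is the grip in N (left out, the last holds). Time passes only in rows, so rows that repeat a pose let the fingers close. It gives the time, the measured TCP pose, the force, the opening and the grip force at its end, in the units of the state.
- manip.get_state(): the state, without advancing time (a new reading comes with each control period).
- manip.get_image(name): name is "scene" or "top" or "wrist"; returns a dict with "img" (384x512x3 uint8, red, green, blue), "mtx" (3x3 intrinsics, pixels), "k1" (the pictures are not rectified: a ray, as slopes to the right and down, at radius r is drawn at 1 + k1 r^2 times it, then the intrinsics apply), "world_to_cam" (4x4, takes a point from world to camera coordinates); the wrist camera has in their place "T_tool_cam" (4x4, takes a point from camera to tool coordinates, whose origin is the TCP and whose axes are the flange's). Camera axes: x right, y down, z forward; pixel columns grow to the right and rows downward; lengths in m; the calibration is good to about 2 mm. A picture is of the moment at which its call begins: read the wrist's pose just before it. There is no depth.
- manip.sign_off(): hands the job in; it is judged then, once.
The state is a dict: "clock": time; "qpos": joint angles; "qd": joint speeds; "effort": joint torques, N m; "position": TCP position; "ee_rot": TCP orientation; "contact_force": force on the tool from outside, world axes, zero at the start; "moment": the same for the moment, N m; "width": finger opening in m; "gripper_force": force on a finger pad.
Only numpy, scipy, OpenCV 4.12 (cv2) and the standard library are available. Lean on these libraries where they do the work, as an engineer would, in place of code of your own. Each camera call takes 0.05 s, during which the arm holds its last target. There are 200 camera calls.

## Working session

There is one attempt and no reset: what is moved stays moved. The work goes in short steps, Python scripts to look and compute and a shell command to move; the robot and the scene stay as the last step left them, time stands still between calls to the robot, and variables do not carry over. Pictures are saved under pics/ and viewed, at most 14 in all, crops included, and the job is handed in when it is done.

```bash
mkdir -p pics; cat > h.py <<'E'
import numpy as np,cv2,sys
from rig import manip
from scipy.spatial.transform import Rotation as R
def tool():
    s=manip.get_state();T=np.eye(4);q=s["ee_rot"];T[:3,:3]=R.from_quat([q[1],q[2],q[3],q[0]]).as_matrix();T[:3,3]=s["position"];return T
def shot(name,fn):
    T=tool();d=manip.get_image(name)
    C=np.linalg.inv(d["world_to_cam"]) if name!="wrist" else T@d["T_tool_cam"]
    cv2.imwrite(f"pics/{fn}.png",d["img"][:,:,::-1]);np.savez(f"pics/{fn}.npz",C=C,K=d["mtx"],k1=d["k1"])
def pix(fn,uv,z):
    f=np.load(f"pics/{fn}.npz");K,C,k=f["K"],f["C"],float(f["k1"])
    x=(uv[0]-K[0,2])/K[0,0];y=(uv[1]-K[1,2])/K[1,1]
    rd=np.hypot(x,y);r=rd
    for _ in range(20): r=rd/(1+k*r*r)
    g=r/rd if rd else 1
    d=C[:3,:3]@np.array([x*g,y*g,1]);o=C[:3,3]
    return o+d*(z-o[2])/d[2]
def proj(fn,P):
    f=np.load(f"pics/{fn}.npz");K,C,k=f["K"],f["C"],float(f["k1"])
    p=np.linalg.inv(C)@np.r_[P,1];a=p[:2]/p[2];a=a*(1+k*(a@a));return K[:2,:2]@a+K[:2,2]
def big(fn,out,box,s):
    i=cv2.imread(f"pics/{fn}.png");x0,y0,x1,y1=box
    cv2.imwrite(f"pics/{out}.png",cv2.resize(i[y0:y1,x0:x1],None,fx=s,fy=s,interpolation=cv2.INTER_CUBIC))
def go(target,yaw=None):
    "rows numbers: shift in tool axes to target TCP; yaw= wanted world angle of tool x"
    T=tool();d=T[:3,:3].T@(np.array(target)-T[:3,3])/.25
    print("d",d.round(3),end=" ")
    if yaw is not None:
        Rt=np.array([[np.cos(yaw),np.sin(yaw),0],[np.sin(yaw),-np.cos(yaw),0],[0,0,-1]])
        print("a",(R.from_matrix(T[:3,:3].T@Rt).as_rotvec()/(np.pi/2)).round(3),end="")
    print()
E
python3 - <<'E'
from h import *
shot("top","t0");shot("scene","s0")
print(tool().round(3), manip.pinch_z, manip.get_state()["clock"])
big("t0","t0b",(0,0,512,384),1.56);big("s0","s0b",(0,0,512,384),1.56)
E
```

```text
[[-0.968  0.251 -0.001  0.144]
 [ 0.251  0.968 -0.002  0.556]
 [ 0.    -0.002 -1.     0.231]
 [ 0.     0.     0.     1.   ]] 0.0187 0.1
```

View pics/t0b.png

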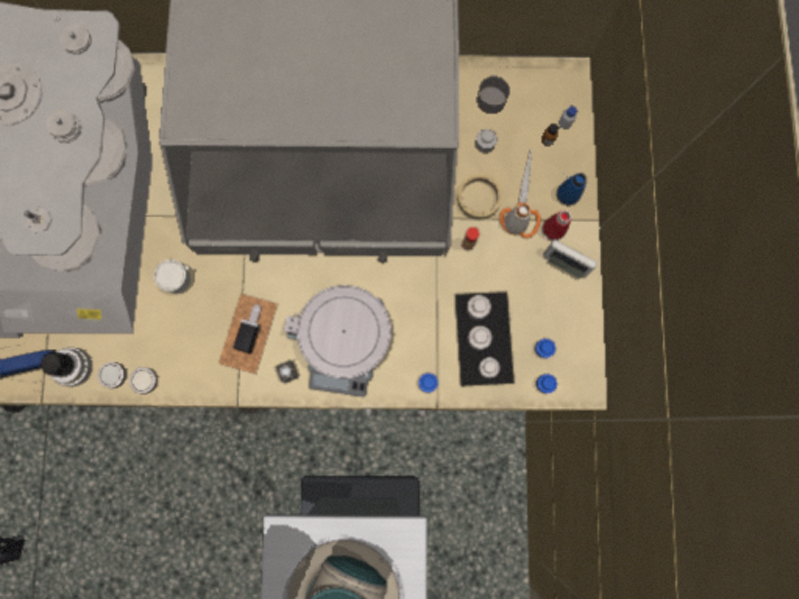

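View pics/s0b.png

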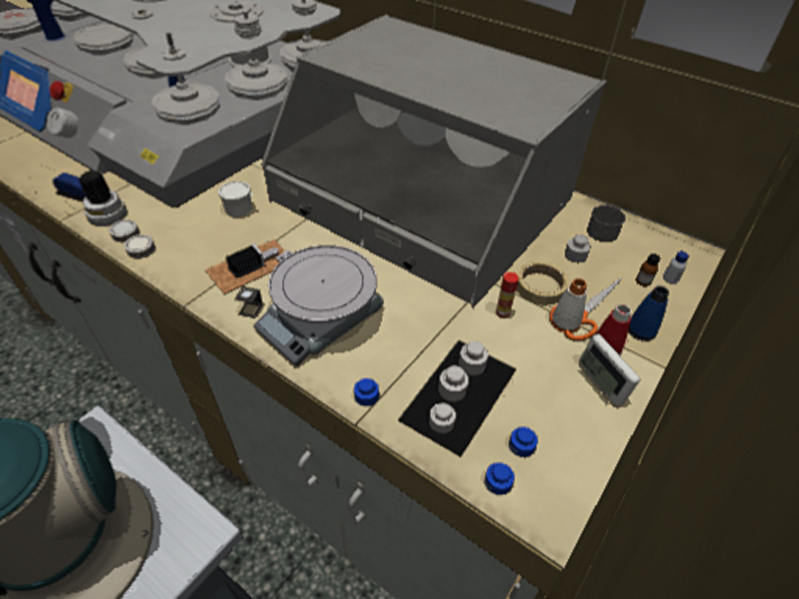

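The top view shows the black mat with three weights at (479,306), (480,337) and (489,367), the last being the smaller one. The pan centre is at (344,331) with its post on the left at (292,326). The gauge is on the cork at (246,335), blade pointing up to (256,308), and the magnifier is at (287,371). The hood stands behind.

```bash
python3 - <<'E'
from h import *
s=1.56
for n,u,v,z in [("w1",479,306,.05),("w2",480,337,.05),("w3",489,367,.038),("mat1",455,294,.004),("mat2",507,292,.004),("mat3",514,382,.004),("mat4",461,386,.004),("pan",344,331,.083),("post",290,326,.055),("g",246,335,.038),("tip",257,308,.014),("cork1",241,293,.004),("cork2",277,299,.004),("cork3",257,373,.004),("cork4",220,366,.004),("mag",287,371,.04),("glue",471,236,.09),("hoodfrontL",185,245,.05),("hoodfrontR",450,245,.05),("hoodtop",165,145,.35),("blue",428,382,.03)]:
    print(n,pix("t0",(u/s,v/s),z).round(3))
print(np.load("pics/t0.npz")["C"].round(3),np.load("pics/s0.npz")["C"].round(3))
big("t0","c0",(140,170,345,260),3.9)
E
```

```text
w1 [ 0.56  -0.262  0.05 ]
w2 [ 0.499 -0.263  0.05 ]
w3 [ 0.441 -0.281  0.038]
mat1 [ 0.593 -0.219  0.004]
mat2 [ 0.598 -0.326  0.004]
mat3 [ 0.414 -0.336  0.004]
mat4 [ 0.405 -0.229  0.004]
pan [0.503 0.003 0.083]
post [0.516 0.11  0.055]
g [0.499 0.2   0.038]
tip [0.557 0.185 0.014]
cork1 [0.59  0.221 0.004]
cork2 [0.578 0.146 0.004]
cork3 [0.426 0.181 0.004]
cork4 [0.44  0.256 0.004]
mag [0.429 0.115 0.04 ]
glue [ 0.692 -0.242  0.09 ]
hoodfrontL [0.679 0.329 0.05 ]
hoodfrontR [ 0.684 -0.205  0.05 ]
hoodtop [0.768 0.282 0.35 ]
blue [ 0.411 -0.162  0.03 ]
[[ 0.01  -0.983  0.182  0.331]
 [-1.    -0.011 -0.005 -0.082]
 [ 0.007 -0.182 -0.983  1.403]
 [ 0.     0.     0.     1.   ]] [[ 0.595 -0.575  0.561  0.035]
 [-0.803 -0.443  0.398 -0.487]
 [ 0.02  -0.688 -0.726  0.742]
 [ 0.     0.     0.     1.   ]]
```

View pics/c0.png

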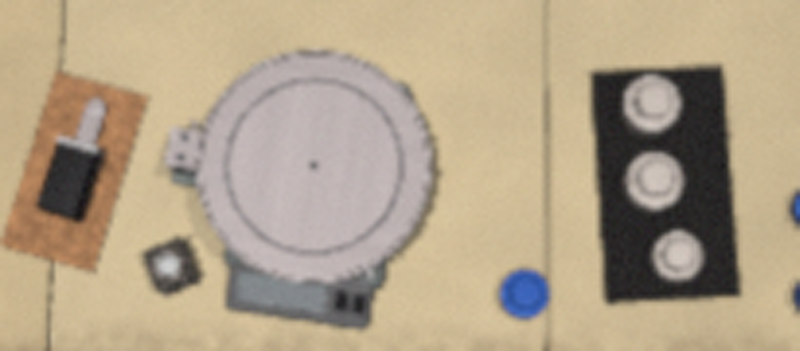

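```bash
python3 -c "
from h import *
go([.49,-.265,.25],0)"
```

```text
d [-2.164 -2.832 -0.074] a [-0.000e+00  1.000e-03  1.838e+00]
```

```bash
A='[{"dx":-0.433,"dy":-0.567,"grip":1},{"dx":-0.433,"dy":-0.567},{"dx":-0.433,"dy":-0.567},{"dx":-0.433,"dy":-0.567},{"dx":-0.433,"dy":-0.567}]' ; for i in 1; do :; done
for i in 1 2 3 4 5; do python3 -m jog '[{"dx":-0.433,"dy":-0.567,"grip":1},{"dx":-0.433,"dy":-0.567},{"dx":-0.433,"dy":-0.567},{"dx":-0.433,"dy":-0.567},{"dx":-0.433,"dy":-0.567}]' 20 |tail -c 300; done
for i in 1 2 3 4 5; do python3 -m jog '[{"az":0.367},{"az":0.367},{"az":0.367},{"az":0.367},{"az":0.367}]' >/dev/null; done
python3 -c "
from h import *
shot('wrist','w0');big('w0','w0b',(0,0,512,384),1.5)
T=tool();print(T.round(3),manip.get_state()['clock'])
go([.49,-.265,.25],0)"
```

```text
[[-0.968  0.251 -0.001  0.144]
 [ 0.251  0.968 -0.001  0.556]
 [ 0.    -0.001 -1.     0.231]
 [ 0.     0.     0.     1.   ]] 0.15
d [-2.164 -2.832 -0.074] a [-0.000e+00  1.000e-03  1.838e+00]schema error: expected keys dx, dy, dz, ax, ay, az, grip
schema error: expected keys dx, dy, dz, ax, ay, az, grip
schema error: expected keys dx, dy, dz, ax, ay, az, grip
schema error: expected keys dx, dy, dz, ax, ay, az, grip
schema error: expected keys dx, dy, dz, ax, ay, az, grip
schema error: expected keys dx, dy, dz, ax, ay, az, grip
schema error: expected keys dx, dy, dz, ax, ay, az, grip
schema error: expected keys dx, dy, dz, ax, ay, az, grip
schema error: expected keys dx, dy, dz, ax, ay, az, grip
schema error: expected keys dx, dy, dz, ax, ay, az, grip
```

View pics/w0b.png

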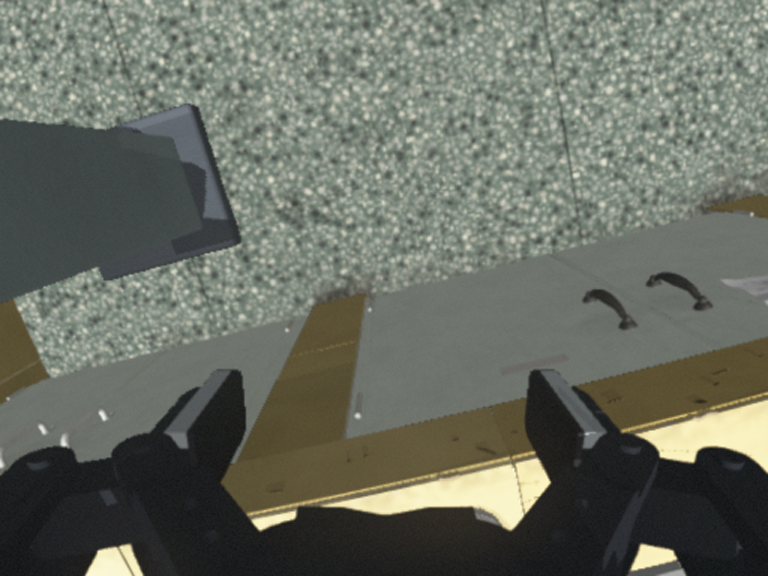

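The picture shows the start view only: floor, cupboard front and open fingers. Rows need all their keys, so nothing moved.

```bash

for i in 1 2 3 4 5; do python3 -m jog '[{"dx":-0.433,"dy":-0.567,"dz":0,"ax":0,"ay":0,"az":0,"grip":1},{"dx":-0.433,"dy":-0.567,"dz":0,"ax":0,"ay":0,"az":0,"grip":1},{"dx":-0.433,"dy":-0.567,"dz":0,"ax":0,"ay":0,"az":0,"grip":1},{"dx":-0.433,"dy":-0.567,"dz":0,"ax":0,"ay":0,"az":0,"grip":1},{"dx":-0.433,"dy":-0.567,"dz":0,"ax":0,"ay":0,"az":0,"grip":1}]' 40 |tail -c 300; done
for i in 1 2 3 4 5; do python3 -m jog '[{"dx":0,"dy":0,"dz":0,"ax":0,"ay":0,"az":0.367,"grip":1},{"dx":0,"dy":0,"dz":0,"ax":0,"ay":0,"az":0.367,"grip":1},{"dx":0,"dy":0,"dz":0,"ax":0,"ay":0,"az":0.367,"grip":1},{"dx":0,"dy":0,"dz":0,"ax":0,"ay":0,"az":0.367,"grip":1},{"dx":0,"dy":0,"dz":0,"ax":0,"ay":0,"az":0.367,"grip":1}]' >/dev/null; done
python3 -c "
from h import *
shot('wrist','w1');big('w1','w1b',(0,0,512,384),1.5)
T=tool();print(T.round(3),manip.get_state()['clock'])
go([.49,-.265,.25],0)"
```

```text
clock: 0.57
position: [0.214, 0.387, 0.2309]
ee_rot: [0.0, 0.128, 0.992, -0.002]
contact_force: [0.4, -0.1, 0.0]
width: 0.0859
gripper_force: 0.0
clock: 0.98
position: [0.2839, 0.2236, 0.2313]
ee_rot: [0.001, 0.129, 0.992, -0.001]
contact_force: [-0.6, 0.1, 0.5]
width: 0.0852
gripper_force: 0.0
clock: 1.4
position: [0.3544, 0.0587, 0.2316]
ee_rot: [0.001, 0.129, 0.992, -0.001]
contact_force: [-0.2, 0.6, 0.2]
width: 0.0853
gripper_force: 0.0
clock: 1.82
position: [0.4241, -0.1063, 0.2313]
ee_rot: [0.001, 0.129, 0.992, -0.002]
contact_force: [0.4, -0.3, 0.6]
width: 0.0852
gripper_force: 0.0
clock: 2.23
position: [0.4929, -0.2708, 0.2305]
ee_rot: [0.001, 0.128, 0.992, -0.001]
contact_force: [-0.4, 0.4, -0.3]
width: 0.0856
gripper_force: 0.0
[[ 1.    -0.    -0.     0.49 ]
 [-0.    -1.     0.001 -0.264]
 [-0.    -0.001 -1.     0.231]
 [ 0.     0.     0.     1.   ]] 4.3667
d [-0.002  0.003 -0.076] a [-0.001  0.    -0.   ]
```

View pics/w1b.png

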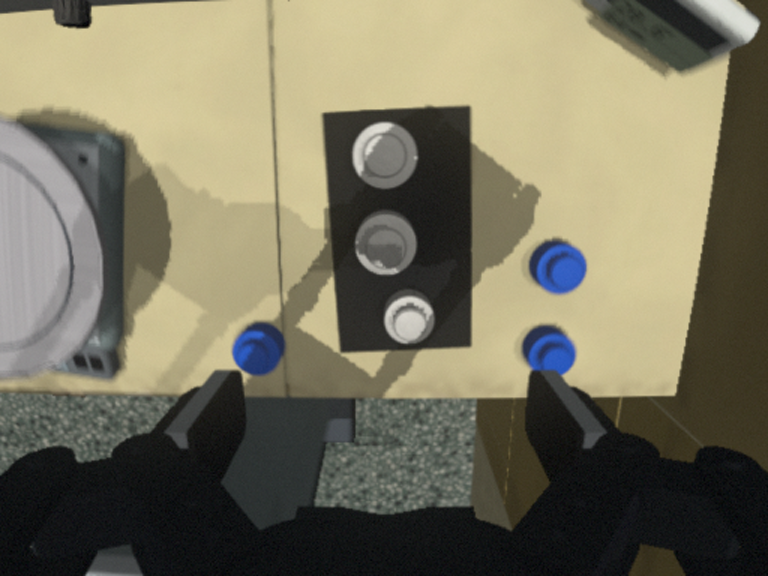

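The wrist view shows all three weights: knobs at about (389,155), (385,245) and (411,324), body rims at (385,155), (386,242) and (409,319). The blue decoys are to the sides.

```bash
python3 - <<'E'
from h import *
for n,u,v,z in [("w1",389,155,.05),("w2",385,245,.05),("w3",411,324,.038),("w1",385,155,.03),("w2",386,242,.03),("w3",409,319,.022),("w1t0",652/3.9*1.5,103/3.9*1.5,0)]:
    print(n,pix("w1",(u/1.5,v/1.5),z).round(4))
for n,u,v,z in [("w1",655,102,.05),("w2",658,178,.05),("w3",680,252,.038)]: print(n,pix("t0",(140+u/3.9,170+v/3.9),z).round(4))
for n,u,v in [("pan",313,165),("panL",193,160),("panR",437,165),("panT",312,50),("panB",310,282)]: print(n,pix("t0",(140+u/3.9,170+v/3.9),.083).round(4))
E
```

```text
w1 [ 0.5633 -0.2662  0.05  ]
w2 [ 0.5036 -0.2636  0.05  ]
w3 [ 0.4422 -0.283   0.038 ]
w1 [ 0.5636 -0.2636  0.03  ]
w2 [ 0.5024 -0.2643  0.03  ]
w3 [ 0.4408 -0.2823  0.022 ]
w1t0 [ 0.6463 -0.1661  0.    ]
w1 [ 0.5603 -0.2644  0.05  ]
w2 [ 0.4997 -0.2659  0.05  ]
w3 [ 0.4427 -0.2842  0.038 ]
pan [0.5029 0.0033 0.083 ]
panL [0.5058 0.0955 0.083 ]
panR [ 0.5039 -0.0918  0.083 ]
panT [0.5928 0.0061 0.083 ]
panB [0.4136 0.0037 0.083 ]
```

```bash
python3 -c "
from rig import manip;print(manip.get_image('wrist')['T_tool_cam'].round(3))"
python3 -m jog '[{"dx":0.28,"dy":0,"dz":0.2,"ax":0,"ay":0,"az":0,"grip":1},{"dx":0.288,"dy":0.004,"dz":0.4,"ax":0,"ay":0,"az":0,"grip":1},{"dx":0.288,"dy":0.004,"dz":0.55,"ax":0,"ay":0,"az":0,"grip":1},{"dx":0.288,"dy":0.004,"dz":0.7,"ax":0,"ay":0,"az":0,"grip":1},{"dx":0.288,"dy":0.004,"dz":0.7,"ax":0,"ay":0,"az":0,"grip":1}]'
python3 -m jog '[{"dx":0,"dy":0,"dz":0.1,"ax":0,"ay":0,"az":0,"grip":1},{"dx":0,"dy":0,"dz":0.192,"ax":0,"ay":0,"az":0,"grip":1},{"dx":0,"dy":0,"dz":0.192,"ax":0,"ay":0,"az":0,"grip":0.2},{"dx":0,"dy":0,"dz":0.192,"ax":0,"ay":0,"az":0,"grip":0.2},{"dx":0,"dy":0,"dz":0.192,"ax":0,"ay":0,"az":0,"grip":0.2}]'
python3 -c "
from h import *
shot('wrist','w2');big('w2','w2b',(0,0,512,384),1.5)"
```

```text
[[-0.    -0.963 -0.268  0.067]
 [ 1.    -0.     0.001 -0.001]
 [-0.001 -0.268  0.963 -0.143]
 [ 0.     0.     0.     1.   ]]
clock: 4.83
position: [0.5621, -0.2644, 0.053]
ee_rot: [-0.001, 1.0, 0.004, -0.001]
contact_force: [-1.0, -0.1, 0.0]
width: 0.0856
gripper_force: 0.0
clock: 5.25
position: [0.5634, -0.2662, 0.0095]
ee_rot: [0.0, 1.0, 0.003, 0.001]
contact_force: [0.3, -0.3, 1.0]
width: 0.0523
gripper_force: 0.0
```

View pics/w2b.png

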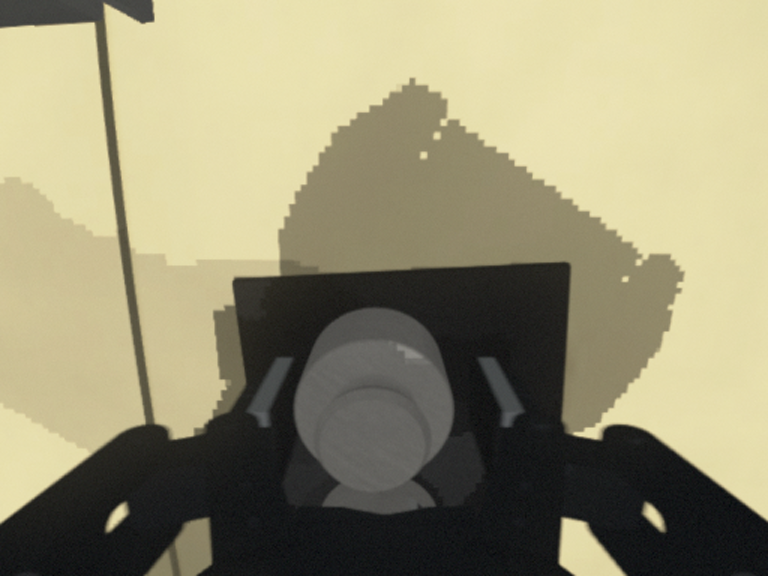

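The weight stands between the pads, near centred (375,440 against 375 mid-line). Closing.

```bash

python3 -m jog '[{"dx":0,"dy":0,"dz":0.004,"ax":0,"ay":0,"az":0,"grip":0},{"dx":0,"dy":0,"dz":0.004,"ax":0,"ay":0,"az":0,"grip":-0.5},{"dx":0,"dy":0,"dz":0.004,"ax":0,"ay":0,"az":0,"grip":-0.5},{"dx":0,"dy":0,"dz":0.004,"ax":0,"ay":0,"az":0,"grip":-0.5},{"dx":0,"dy":0,"dz":0.004,"ax":0,"ay":0,"az":0,"grip":-0.5}]' 60
python3 -m jog '[{"dx":0,"dy":0,"dz":-0.1,"ax":0,"ay":0,"az":0,"grip":-0.5},{"dx":0,"dy":0,"dz":-0.25,"ax":0,"ay":0,"az":0,"grip":-0.5},{"dx":0,"dy":0,"dz":-0.4,"ax":0,"ay":0,"az":0,"grip":-0.5},{"dx":0,"dy":0,"dz":-0.55,"ax":0,"ay":0,"az":0,"grip":-0.5},{"dx":0,"dy":0,"dz":-0.6,"ax":0,"ay":0,"az":0,"grip":-0.5}]'
python3 -c "
from h import *
shot('wrist','w3');big('w3','w3b',(0,0,512,384),1.2);go([.535,.013,.16],0)"
```

```text
clock: 5.72
position: [0.5635, -0.2655, 0.0102]
ee_rot: [0.0, 1.0, 0.003, 0.002]
contact_force: [-0.9, 4.0, 6.6]
width: 0.0427
gripper_force: 60.7
clock: 6.13
position: [0.5651, -0.2678, 0.1648]
ee_rot: [0.003, 1.0, 0.003, 0.005]
contact_force: [0.1, -0.4, -2.7]
width: 0.0429
gripper_force: 63.3
d [-0.116 -1.125  0.012] a [ 0.005 -0.007  0.004]
```

View pics/w3b.png

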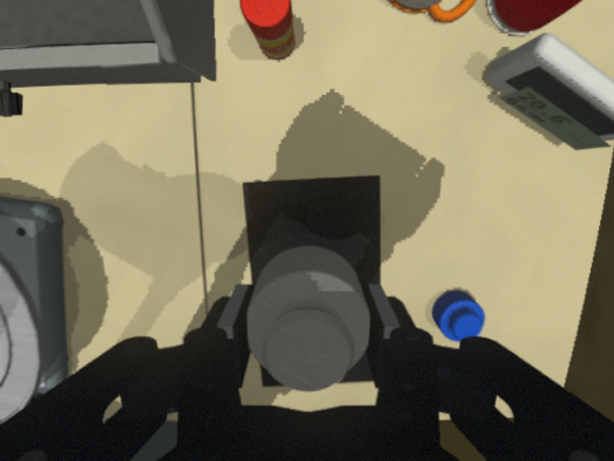

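Weight held upright, bottom as before the lift (246 px row equals w2), so no slip.

```bash

python3 -m jog '[{"dx":-0.02,"dy":-0.12,"dz":0.012,"ax":0,"ay":0,"az":0,"grip":-0.5},{"dx":-0.04,"dy":-0.24,"dz":0.012,"ax":0,"ay":0,"az":0,"grip":-0.5},{"dx":-0.06,"dy":-0.36,"dz":0.012,"ax":0,"ay":0,"az":0,"grip":-0.5},{"dx":-0.08,"dy":-0.48,"dz":0.012,"ax":0,"ay":0,"az":0,"grip":-0.5},{"dx":-0.1,"dy":-0.6,"dz":0.012,"ax":0,"ay":0,"az":0,"grip":-0.5}]' >/dev/null
python3 -m jog '[{"dx":-0.02,"dy":-0.12,"dz":0,"ax":0,"ay":0,"az":0,"grip":-0.5},{"dx":-0.02,"dy":-0.24,"dz":0,"ax":0,"ay":0,"az":0,"grip":-0.5},{"dx":-0.02,"dy":-0.36,"dz":0,"ax":0,"ay":0,"az":0,"grip":-0.5},{"dx":-0.02,"dy":-0.46,"dz":0,"ax":0,"ay":0,"az":0,"grip":-0.5},{"dx":-0.02,"dy":-0.52,"dz":0,"ax":0,"ay":0,"az":0,"grip":-0.5}]'
python3 -m jog '[{"dx":0,"dy":0,"dz":0,"ax":0,"ay":0,"az":0,"grip":-0.5},{"dx":0,"dy":0,"dz":0,"ax":0,"ay":0,"az":0,"grip":-0.5}]'
python3 -c "
from h import *
shot('wrist','w4');big('w4','w4b',(0,0,512,384),1.5);go([.535,.013,.0865],0)"
```

```text
clock: 7.02
position: [0.5294, 0.0167, 0.1538]
ee_rot: [-0.001, 1.0, 0.004, -0.001]
contact_force: [-0.1, -0.1, -3.9]
width: 0.0428
gripper_force: 63.2
clock: 7.18
position: [0.53, 0.0144, 0.1539]
ee_rot: [0.0, 1.0, 0.004, -0.0]
contact_force: [-0.1, -0.9, -4.2]
width: 0.0429
gripper_force: 63.2
d [0.019 0.002 0.27 ] a [0.001 0.    0.004]
```

View pics/w4b.png

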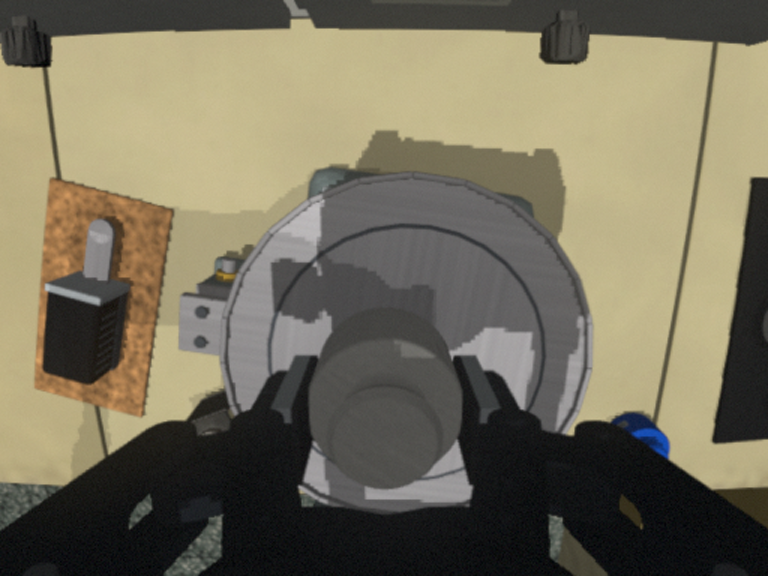

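Weight is over the pan. Ring extremes are at (408,225), (272,340) and (545,340), the pan's lip top at (410,174). The arm is at (200,324) and the gauge at left.

```bash
python3 - <<'E'
from h import *
for u,v in [(408,225),(272,340),(545,340),(410,174),(221,335),(592,335)]: print(pix("w4",(u/1.5,v/1.5),.082+(.004 if u not in(408,272,545) else 0)).round(4))
E
python3 -m jog '[{"dx":0.02,"dy":0.002,"dz":0.1,"ax":0,"ay":0,"az":0,"grip":-0.5},{"dx":0.02,"dy":0.002,"dz":0.2,"ax":0,"ay":0,"az":0,"grip":-0.5},{"dx":0.02,"dy":0.002,"dz":0.24,"ax":0,"ay":0,"az":0,"grip":-0.5},{"dx":0.02,"dy":0.002,"dz":0.255,"ax":0,"ay":0,"az":0,"grip":-0.5},{"dx":0.02,"dy":0.002,"dz":0.255,"ax":0,"ay":0,"az":0,"grip":-0.5}]'
```

```text
[0.5706 0.0049 0.082 ]
[0.5148 0.0694 0.082 ]
[ 0.5157 -0.0628  0.082 ]
[0.5931 0.0047 0.086 ]
[0.5186 0.0927 0.086 ]
[ 0.5198 -0.084   0.086 ]
clock: 7.65
position: [0.5351, 0.0126, 0.0897]
ee_rot: [-0.0, 1.0, 0.002, -0.001]
contact_force: [0.4, -0.9, -3.5]
width: 0.0426
gripper_force: 63.2
```

```bash

python3 -m jog '[{"dx":0,"dy":0,"dz":0.008,"ax":0,"ay":0,"az":0,"grip":-0.5},{"dx":0,"dy":0,"dz":0.012,"ax":0,"ay":0,"az":0,"grip":-0.5},{"dx":0,"dy":0,"dz":0.012,"ax":0,"ay":0,"az":0,"grip":-0.5}]'
python3 -m jog '[{"dx":0,"dy":0,"dz":0.006,"ax":0,"ay":0,"az":0,"grip":-0.5},{"dx":0,"dy":0,"dz":0.006,"ax":0,"ay":0,"az":0,"grip":-0.5}]'
```

```text
clock: 7.9
position: [0.5365, 0.0132, 0.0884]
ee_rot: [0.0, 1.0, 0.003, 0.001]
contact_force: [-0.6, -0.1, -4.7]
width: 0.0429
gripper_force: 63.2
clock: 8.07
position: [0.5367, 0.0133, 0.0868]
ee_rot: [0.0, 1.0, 0.003, 0.001]
contact_force: [0.2, -0.4, -1.9]
width: 0.0424
gripper_force: 63.4
```

```bash

python3 -m jog '[{"dx":0,"dy":0,"dz":0.004,"ax":0,"ay":0,"az":0,"grip":-0.5},{"dx":0,"dy":0,"dz":0.004,"ax":0,"ay":0,"az":0,"grip":0.4},{"dx":0,"dy":0,"dz":0.0,"ax":0,"ay":0,"az":0,"grip":0.4},{"dx":0,"dy":0,"dz":0.0,"ax":0,"ay":0,"az":0,"grip":0.4}]'
python3 -m jog '[{"dx":0,"dy":0,"dz":-0.05,"ax":0,"ay":0,"az":0,"grip":0.4},{"dx":0,"dy":0,"dz":-0.2,"ax":0,"ay":0,"az":0,"grip":0.4},{"dx":0,"dy":0,"dz":-0.35,"ax":0,"ay":0,"az":0,"grip":0.4},{"dx":0,"dy":0,"dz":-0.35,"ax":0,"ay":0,"az":0,"grip":0.4}]'
python3 -c "
from h import *
go([.502,-.265,.17],0)"
```

```text
clock: 8.4
position: [0.5362, 0.0135, 0.0866]
ee_rot: [-0.0, 1.0, 0.003, 0.001]
contact_force: [0.4, 0.3, 0.8]
width: 0.0598
gripper_force: 0.0
clock: 8.73
position: [0.5407, 0.013, 0.1808]
ee_rot: [0.001, 1.0, 0.003, 0.007]
contact_force: [0.5, 0.2, -0.1]
width: 0.0599
gripper_force: 0.0
d [-0.161  1.111  0.042] a [ 0.001 -0.009  0.004]
```

```bash

python3 -m jog '[{"dx":-0.03,"dy":0.166,"dz":0,"ax":0,"ay":0,"az":0,"grip":0.6},{"dx":-0.06,"dy":0.33,"dz":0,"ax":0,"ay":0,"az":0,"grip":0.6},{"dx":-0.1,"dy":0.5,"dz":0,"ax":0,"ay":0,"az":0,"grip":0.6},{"dx":-0.13,"dy":0.66,"dz":0,"ax":0,"ay":0,"az":0,"grip":0.6},{"dx":-0.137,"dy":0.82,"dz":0,"ax":0,"ay":0,"az":0,"grip":0.6}]' >/dev/null
python3 -m jog '[{"dx":0,"dy":0.16,"dz":0,"ax":0,"ay":0,"az":0,"grip":0.6},{"dx":0,"dy":0.29,"dz":0,"ax":0,"ay":0,"az":0,"grip":0.6},{"dx":0,"dy":0.29,"dz":0.0,"ax":0,"ay":0,"az":0,"grip":0.6},{"dx":0,"dy":0.29,"dz":0.0,"ax":0,"ay":0,"az":0,"grip":0.6}]'
python3 -c "
from h import *
shot('wrist','w5');big('w5','w5b',(0,0,512,384),1.2)
go([.502,-.265,.015],0)"
```

```text
clock: 9.48
position: [0.503, -0.266, 0.1733]
ee_rot: [-0.0, 1.0, 0.001, 0.0]
contact_force: [1.2, 0.9, -0.9]
width: 0.0681
gripper_force: 0.0
d [-0.003  0.003  0.633] a [-0.001  0.     0.002]
```

View pics/w5b.png

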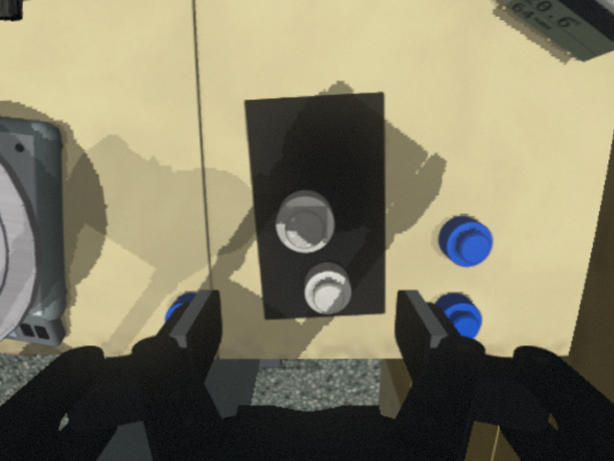

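Both remaining weights are still in place (knobs at (305,226) and (328,291)).

```bash
python3 -c "
from h import *
print(pix('w5',(305/1.2,226/1.2),.05),pix('w5',(328/1.2,291/1.2),.038))"
python3 -m jog '[{"dx":-0.003,"dy":0,"dz":0.15,"ax":0,"ay":0,"az":0,"grip":0.6},{"dx":-0.003,"dy":0,"dz":0.3,"ax":0,"ay":0,"az":0,"grip":0.6},{"dx":-0.003,"dy":0,"dz":0.45,"ax":0,"ay":0,"az":0,"grip":0.6},{"dx":-0.003,"dy":0,"dz":0.58,"ax":0,"ay":0,"az":0,"grip":0.6},{"dx":-0.003,"dy":0,"dz":0.645,"ax":0,"ay":0,"az":0,"grip":0.6}]'
python3 -m jog '[{"dx":0,"dy":0,"dz":0,"ax":0,"ay":0,"az":0,"grip":0.2},{"dx":0,"dy":0,"dz":0,"ax":0,"ay":0,"az":0,"grip":-0.5},{"dx":0,"dy":0,"dz":0,"ax":0,"ay":0,"az":0,"grip":-0.5},{"dx":0,"dy":0,"dz":0,"ax":0,"ay":0,"az":0,"grip":-0.5},{"dx":0,"dy":0,"dz":0,"ax":0,"ay":0,"az":0,"grip":-0.5}]'
python3 -c "
from h import *
shot('wrist','w6');big('w6','w6b',(0,0,512,384),1.2)"
```

```text
[ 0.50406647 -0.26331886  0.05      ] [ 0.44817781 -0.28142654  0.038     ]
clock: 9.95
position: [0.5, -0.2606, 0.0088]
ee_rot: [-0.002, 1.0, 0.004, -0.003]
contact_force: [0.1, 0.3, -0.1]
width: 0.0682
gripper_force: 0.0
clock: 10.37
position: [0.5031, -0.2643, 0.0135]
ee_rot: [0.001, 1.0, 0.003, 0.001]
contact_force: [-0.3, -0.2, -4.4]
width: 0.0428
gripper_force: 61.2
```

View pics/w6b.png

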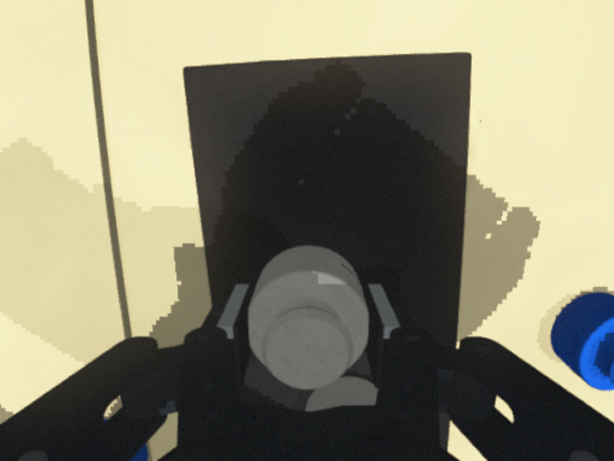

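Weight gripped the same way (bottom edge again at row 246). On to its place on the pan.

```bash

python3 -m jog '[{"dx":0,"dy":0,"dz":-0.1,"ax":0,"ay":0,"az":0,"grip":-0.5},{"dx":0,"dy":0,"dz":-0.25,"ax":0,"ay":0,"az":0,"grip":-0.5},{"dx":0,"dy":0,"dz":-0.4,"ax":0,"ay":0,"az":0,"grip":-0.5},{"dx":0,"dy":0,"dz":-0.55,"ax":0,"ay":0,"az":0,"grip":-0.5},{"dx":0,"dy":0,"dz":-0.61,"ax":0,"ay":0,"az":0,"grip":-0.5}]' >/dev/null
python3 -m jog '[{"dx":-0.02,"dy":-0.12,"dz":0,"ax":0,"ay":0,"az":0,"grip":-0.5},{"dx":-0.04,"dy":-0.24,"dz":0,"ax":0,"ay":0,"az":0,"grip":-0.5},{"dx":-0.06,"dy":-0.36,"dz":0,"ax":0,"ay":0,"az":0,"grip":-0.5},{"dx":-0.08,"dy":-0.48,"dz":0,"ax":0,"ay":0,"az":0,"grip":-0.5},{"dx":-0.1,"dy":-0.6,"dz":0,"ax":0,"ay":0,"az":0,"grip":-0.5}]' >/dev/null
python3 -m jog '[{"dx":-0.026,"dy":-0.12,"dz":0,"ax":0,"ay":0,"az":0,"grip":-0.5},{"dx":-0.026,"dy":-0.24,"dz":0,"ax":0,"ay":0,"az":0,"grip":-0.5},{"dx":-0.026,"dy":-0.36,"dz":0,"ax":0,"ay":0,"az":0,"grip":-0.5},{"dx":-0.026,"dy":-0.46,"dz":0,"ax":0,"ay":0,"az":0,"grip":-0.5},{"dx":-0.026,"dy":-0.512,"dz":0,"ax":0,"ay":0,"az":0,"grip":-0.5}]' >/dev/null
python3 -m jog '[{"dx":0,"dy":0,"dz":0,"ax":0,"ay":0,"az":0,"grip":-0.5},{"dx":0,"dy":0,"dz":0,"ax":0,"ay":0,"az":0,"grip":-0.5}]'
python3 -c "
from h import *
shot('scene','s1');go([.4715,.014,.092],0)"
```

```text
clock: 11.83
position: [0.4691, 0.0139, 0.1653]
ee_rot: [0.0, 1.0, 0.004, 0.0]
contact_force: [-0.5, -0.4, -3.9]
width: 0.0427
gripper_force: 62.9
d [ 0.009 -0.003  0.293] a [ 0.001 -0.     0.004]
```

```bash

python3 -m jog '[{"dx":0.009,"dy":-0.002,"dz":0.1,"ax":0,"ay":0,"az":0,"grip":-0.5},{"dx":0.009,"dy":-0.002,"dz":0.2,"ax":0,"ay":0,"az":0,"grip":-0.5},{"dx":0.009,"dy":-0.002,"dz":0.26,"ax":0,"ay":0,"az":0,"grip":-0.5},{"dx":0.009,"dy":-0.002,"dz":0.285,"ax":0,"ay":0,"az":0,"grip":-0.5},{"dx":0.009,"dy":-0.002,"dz":0.285,"ax":0,"ay":0,"az":0,"grip":-0.5}]'
for i in 1 2 3 4; do python3 -m jog '[{"dx":0,"dy":0,"dz":0.007,"ax":0,"ay":0,"az":0,"grip":-0.5},{"dx":0,"dy":0,"dz":0.007,"ax":0,"ay":0,"az":0,"grip":-0.5}]' | egrep 'pos|cont'; done
```

```text
clock: 12.3
position: [0.4706, 0.0131, 0.0923]
ee_rot: [-0.0, 1.0, 0.002, -0.002]
contact_force: [-0.1, 0.6, -4.3]
width: 0.0425
gripper_force: 62.9
position: [0.4727, 0.0135, 0.0926]
contact_force: [-0.1, -0.4, -3.7]
position: [0.4722, 0.0139, 0.0907]
contact_force: [-0.7, 0.2, -4.4]
position: [0.4718, 0.0141, 0.0885]
contact_force: [0.3, -0.2, -3.4]
position: [0.4717, 0.0141, 0.0866]
contact_force: [-1.0, -0.2, -1.3]
```

```bash

python3 -m jog '[{"dx":0,"dy":0,"dz":0.004,"ax":0,"ay":0,"az":0,"grip":-0.5},{"dx":0,"dy":0,"dz":0.004,"ax":0,"ay":0,"az":0,"grip":0.4},{"dx":0,"dy":0,"dz":0.0,"ax":0,"ay":0,"az":0,"grip":0.4},{"dx":0,"dy":0,"dz":0.0,"ax":0,"ay":0,"az":0,"grip":0.4}]' | egrep 'pos|cont'
python3 -m jog '[{"dx":0,"dy":0,"dz":-0.05,"ax":0,"ay":0,"az":0,"grip":0.4},{"dx":0,"dy":0,"dz":-0.2,"ax":0,"ay":0,"az":0,"grip":0.4},{"dx":0,"dy":0,"dz":-0.35,"ax":0,"ay":0,"az":0,"grip":0.4},{"dx":0,"dy":0,"dz":-0.35,"ax":0,"ay":0,"az":0,"grip":0.4}]' >/dev/null
python3 -m jog '[{"dx":-0.02,"dy":0.166,"dz":0,"ax":0,"ay":0,"az":0,"grip":0.6},{"dx":-0.04,"dy":0.33,"dz":0,"ax":0,"ay":0,"az":0,"grip":0.6},{"dx":-0.06,"dy":0.5,"dz":0,"ax":0,"ay":0,"az":0,"grip":0.6},{"dx":-0.08,"dy":0.66,"dz":0,"ax":0,"ay":0,"az":0,"grip":0.6},{"dx":-0.1,"dy":0.82,"dz":0,"ax":0,"ay":0,"az":0,"grip":0.6}]' >/dev/null
python3 -m jog '[{"dx":0,"dy":0.16,"dz":0,"ax":0,"ay":0,"az":0,"grip":0.6},{"dx":0,"dy":0.32,"dz":0,"ax":0,"ay":0,"az":0,"grip":0.6},{"dx":0,"dy":0.36,"dz":0.0,"ax":0,"ay":0,"az":0,"grip":0.6},{"dx":0,"dy":0.36,"dz":0.0,"ax":0,"ay":0,"az":0,"grip":0.6},{"dx":0,"dy":0.36,"dz":0.0,"ax":0,"ay":0,"az":0,"grip":0.6}]'
python3 - <<'E'
from h import *
shot("wrist","w7");shot("top","t1")
i=cv2.imread("pics/w7.png");d=np.load("pics/w7.npz")
# bright blobs on the mat region
g=cv2.cvtColor(i,cv2.COLOR_BGR2HSV)
m=((g[...,1]<45)&(g[...,2]>90)).astype(np.uint8)
c0=proj("w7",[.442,-.283,.03]);print("expected",c0)
n,l,st,ce=cv2.connectedComponentsWithStats(m)
for k in range(1,n):
    if st[k,4]>150: print(st[k],ce[k].round(1),pix("w7",ce[k],.025).round(4))
go([.442,-.283,.011],0)
E
```

```text
position: [0.4722, 0.014, 0.087]
contact_force: [0.8, 0.1, 0.7]
clock: 14.47
position: [0.4479, -0.2808, 0.1737]
ee_rot: [-0.001, 1.0, 0.002, -0.0]
contact_force: [-0.4, 0.8, 0.1]
width: 0.0686
gripper_force: 0.0
expected [259.76906069 190.27168553]
[  0  38  22  82 634] [ 5.7 66. ] [ 0.5563 -0.0524  0.025 ]
[  0 168  27  74 898] [ 10.6 211. ] [ 0.4184 -0.0312  0.025 ]
[ 238  170   41   40 1294] [258.5 189.4] [ 0.4416 -0.2818  0.025 ]
[   0  252  122   84 4943] [ 43.6 278.8] [ 0.3422 -0.0521  0.025 ]
[ 200  255  117   88 8031] [263.7 299.2] [ 0.3222 -0.288   0.025 ]
d [-0.024  0.015  0.651] a [-0.001  0.     0.004]
```

```bash

python3 -m jog '[{"dx":-0.024,"dy":0.01,"dz":0.15,"ax":0,"ay":0,"az":0,"grip":0.6},{"dx":-0.024,"dy":0.01,"dz":0.3,"ax":0,"ay":0,"az":0,"grip":0.6},{"dx":-0.024,"dy":0.01,"dz":0.45,"ax":0,"ay":0,"az":0,"grip":0.6},{"dx":-0.024,"dy":0.01,"dz":0.6,"ax":0,"ay":0,"az":0,"grip":0.6},{"dx":-0.024,"dy":0.01,"dz":0.655,"ax":0,"ay":0,"az":0,"grip":0.6}]' |egrep 'pos|cont'
python3 -m jog '[{"dx":0,"dy":0,"dz":0,"ax":0,"ay":0,"az":0,"grip":0.2},{"dx":0,"dy":0,"dz":0,"ax":0,"ay":0,"az":0,"grip":-0.5},{"dx":0,"dy":0,"dz":0,"ax":0,"ay":0,"az":0,"grip":-0.5},{"dx":0,"dy":0,"dz":0,"ax":0,"ay":0,"az":0,"grip":-0.5},{"dx":0,"dy":0,"dz":0,"ax":0,"ay":0,"az":0,"grip":-0.5}]'
python3 -m jog '[{"dx":0,"dy":0,"dz":-0.1,"ax":0,"ay":0,"az":0,"grip":-0.5},{"dx":0,"dy":0,"dz":-0.25,"ax":0,"ay":0,"az":0,"grip":-0.5},{"dx":0,"dy":0,"dz":-0.4,"ax":0,"ay":0,"az":0,"grip":-0.5},{"dx":0,"dy":0,"dz":-0.55,"ax":0,"ay":0,"az":0,"grip":-0.5},{"dx":0,"dy":0,"dz":-0.7,"ax":0,"ay":0,"az":0,"grip":-0.5}]'
for i in 1 2 ; do python3 -m jog '[{"dx":0,"dy":0,"dz":0,"ax":0,"ay":0,"az":-0.08,"grip":-0.5},{"dx":0,"dy":0,"dz":0,"ax":0,"ay":0,"az":-0.16,"grip":-0.5},{"dx":0,"dy":0,"dz":0,"ax":0,"ay":0,"az":-0.24,"grip":-0.5},{"dx":0,"dy":0,"dz":0,"ax":0,"ay":0,"az":-0.32,"grip":-0.5},{"dx":0,"dy":0,"dz":0,"ax":0,"ay":0,"az":-0.39,"grip":-0.5}]' >/dev/null; done
python3 -m jog '[{"dx":0,"dy":0,"dz":0,"ax":0,"ay":0,"az":-0.08,"grip":-0.5},{"dx":0,"dy":0,"dz":0,"ax":0,"ay":0,"az":-0.16,"grip":-0.5},{"dx":0,"dy":0,"dz":0,"ax":0,"ay":0,"az":-0.22,"grip":-0.5},{"dx":0,"dy":0,"dz":0,"ax":0,"ay":0,"az":-0.22,"grip":-0.5}]'
python3 -c "
from h import *
go([.503,-.037,.17],np.pi/2)"
```

```text
position: [0.4397, -0.2792, 0.0064]
contact_force: [-0.7, 2.2, 0.4]
clock: 15.4
position: [0.4432, -0.284, 0.0117]
ee_rot: [0.001, 1.0, 0.003, 0.001]
contact_force: [-1.1, 0.6, -1.9]
width: 0.036
gripper_force: 60.1
clock: 15.82
position: [0.442, -0.2834, 0.188]
ee_rot: [0.001, 1.0, 0.003, 0.001]
contact_force: [1.1, -0.2, -3.1]
width: 0.0364
gripper_force: 60.9
clock: 16.98
position: [0.4421, -0.2836, 0.1861]
ee_rot: [0.001, 0.705, 0.709, 0.0]
contact_force: [-0.5, 0.4, -2.3]
width: 0.0363
gripper_force: 60.9
d [0.985 0.25  0.064] a [0.001 0.001 0.004]
```

```bash

python3 -m jog '[{"dx":0.13,"dy":0.05,"dz":0,"ax":0,"ay":0,"az":0,"grip":-0.5},{"dx":0.26,"dy":0.1,"dz":0,"ax":0,"ay":0,"az":0,"grip":-0.5},{"dx":0.39,"dy":0.15,"dz":0,"ax":0,"ay":0,"az":0,"grip":-0.5},{"dx":0.52,"dy":0.2,"dz":0,"ax":0,"ay":0,"az":0,"grip":-0.5},{"dx":0.65,"dy":0.25,"dz":0,"ax":0,"ay":0,"az":0,"grip":-0.5}]' >/dev/null
python3 -m jog '[{"dx":0.12,"dy":0,"dz":0,"ax":0,"ay":0,"az":0,"grip":-0.5},{"dx":0.24,"dy":0,"dz":0,"ax":0,"ay":0,"az":0,"grip":-0.5},{"dx":0.335,"dy":0,"dz":0,"ax":0,"ay":0,"az":0,"grip":-0.5},{"dx":0.335,"dy":0,"dz":0,"ax":0,"ay":0,"az":0,"grip":-0.5},{"dx":0.335,"dy":0,"dz":0,"ax":0,"ay":0,"az":0,"grip":-0.5}]'
python3 - <<'E'
from h import *
shot("wrist","w8");big("w8","w8b",(0,0,512,384),1.5)
for P in [(.503,.004,.077),(.535,.013,.123),(.4715,.014,.123)]: print((proj("w8",P)*1.5).round())
go([.503,-.037,.09],np.pi/2)
E
```

```text
clock: 17.82
position: [0.5033, -0.036, 0.1859]
ee_rot: [0.001, 0.705, 0.709, 0.0]
contact_force: [0.2, -0.3, -1.5]
width: 0.0361
gripper_force: 60.9
[386. 220.]
[461. 211.]
[313. 208.]
d [ 0.    -0.002  0.383] a [0.001 0.001 0.003]
```

View pics/w8b.png

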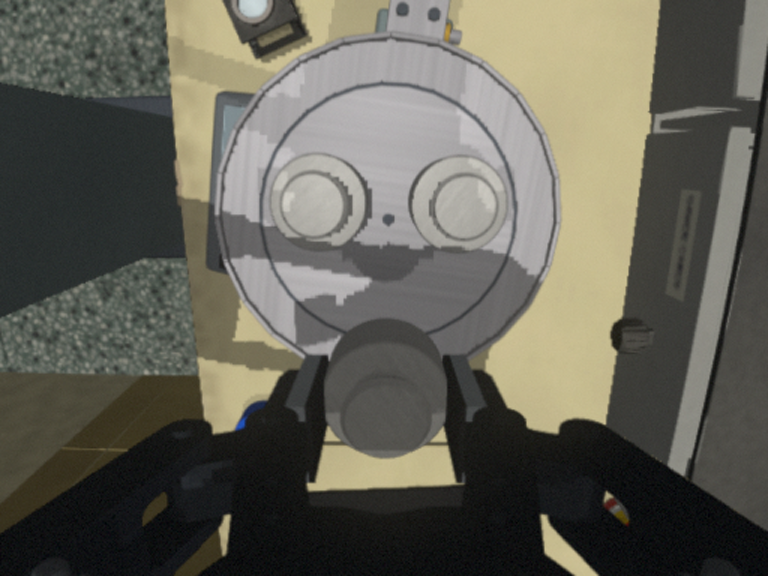

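Both weights stand upright where planned, at (313,205) and (467,205), with the pan's dot at (388,219). B goes below them.

```bash

python3 -m jog '[{"dx":0,"dy":0,"dz":0.12,"ax":0,"ay":0,"az":0,"grip":-0.5},{"dx":0,"dy":0,"dz":0.24,"ax":0,"ay":0,"az":0,"grip":-0.5},{"dx":0,"dy":0,"dz":0.34,"ax":0,"ay":0,"az":0,"grip":-0.5},{"dx":0,"dy":0,"dz":0.375,"ax":0,"ay":0,"az":0,"grip":-0.5},{"dx":0,"dy":0,"dz":0.375,"ax":0,"ay":0,"az":0,"grip":-0.5}]'
for i in 1 2 3 4; do python3 -m jog '[{"dx":0,"dy":0,"dz":0.006,"ax":0,"ay":0,"az":0,"grip":-0.5},{"dx":0,"dy":0,"dz":0.006,"ax":0,"ay":0,"az":0,"grip":-0.5},{"dx":0,"dy":0,"dz":0.006,"ax":0,"ay":0,"az":0,"grip":-0.5}]' | egrep 'pos|cont'; done
```

```text
clock: 18.28
position: [0.5017, -0.0378, 0.0896]
ee_rot: [-0.002, 0.706, 0.708, -0.001]
contact_force: [-0.2, 0.1, -3.0]
width: 0.0359
gripper_force: 60.8
position: [0.5048, -0.0376, 0.0916]
contact_force: [0.2, -0.6, -2.0]
position: [0.5036, -0.037, 0.0891]
contact_force: [-0.5, -0.1, -1.7]
position: [0.5033, -0.0369, 0.087]
contact_force: [-0.6, -0.7, -2.1]
position: [0.5034, -0.037, 0.0854]
contact_force: [0.4, 0.1, -2.0]
```

```bash

for i in 1 2; do python3 -m jog '[{"dx":0,"dy":0,"dz":0.005,"ax":0,"ay":0,"az":0,"grip":-0.5},{"dx":0,"dy":0,"dz":0.005,"ax":0,"ay":0,"az":0,"grip":-0.5},{"dx":0,"dy":0,"dz":0.005,"ax":0,"ay":0,"az":0,"grip":-0.5}]' | egrep 'pos|cont'; done
```

```text
position: [0.5034, -0.037, 0.0843]
contact_force: [-0.4, 0.2, -1.1]
position: [0.5035, -0.0372, 0.0832]
contact_force: [-0.2, -0.3, 0.3]
```

```bash

python3 -m jog '[{"dx":0,"dy":0,"dz":0,"ax":0,"ay":0,"az":0,"grip":0.4},{"dx":0,"dy":0,"dz":0.0,"ax":0,"ay":0,"az":0,"grip":0.4},{"dx":0,"dy":0,"dz":-0.05,"ax":0,"ay":0,"az":0,"grip":0.4},{"dx":0,"dy":0,"dz":-0.2,"ax":0,"ay":0,"az":0,"grip":0.4},{"dx":0,"dy":0,"dz":-0.35,"ax":0,"ay":0,"az":0,"grip":0.4}]' |egrep 'pos|cont|wid'
python3 -m jog '[{"dx":0,"dy":0,"dz":-0.12,"ax":0,"ay":0,"az":0,"grip":0.4},{"dx":0.15,"dy":0,"dz":-0.15,"ax":0,"ay":0,"az":0,"grip":0.4},{"dx":0.3,"dy":0.0,"dz":-0.15,"ax":0,"ay":0,"az":0,"grip":0.4},{"dx":0.46,"dy":0,"dz":-0.15,"ax":0,"ay":0,"az":0,"grip":0.4},{"dx":0.62,"dy":0,"dz":-0.15,"ax":0,"ay":0,"az":0,"grip":0.4}]' >/dev/null
python3 -m jog '[{"dx":0.15,"dy":0,"dz":0,"ax":0,"ay":0,"az":0,"grip":0.4},{"dx":0.3,"dy":0,"dz":0,"ax":0,"ay":0,"az":0,"grip":0.4},{"dx":0.33,"dy":0,"dz":0,"ax":0,"ay":0,"az":-0.08,"grip":0.4},{"dx":0.33,"dy":0,"dz":0,"ax":0,"ay":0,"az":-0.16,"grip":0.4},{"dx":0.33,"dy":0,"dz":0,"ax":0,"ay":0,"az":-0.24,"grip":0.4}]' >/dev/null
python3 -m jog '[{"dx":0,"dy":0,"dz":0,"ax":0,"ay":0,"az":-0.08,"grip":0.4},{"dx":0,"dy":0,"dz":0,"ax":0,"ay":0,"az":-0.16,"grip":0.4},{"dx":0,"dy":0,"dz":0,"ax":0,"ay":0,"az":-0.24,"grip":0.4},{"dx":0,"dy":0,"dz":0,"ax":0,"ay":0,"az":-0.32,"grip":0.4},{"dx":0,"dy":0,"dz":0,"ax":0,"ay":0,"az":-0.39,"grip":0.4}]' >/dev/null
python3 -m jog '[{"dx":0,"dy":0,"dz":0,"ax":0,"ay":0,"az":-0.08,"grip":0.4},{"dx":0,"dy":0,"dz":0,"ax":0,"ay":0,"az":-0.16,"grip":0.4},{"dx":0,"dy":0,"dz":0,"ax":0,"ay":0,"az":-0.214,"grip":0.4},{"dx":0,"dy":0,"dz":0,"ax":0,"ay":0,"az":-0.214,"grip":0.4},{"dx":0,"dy":0,"dz":0,"ax":0,"ay":0,"az":-0.214,"grip":0.4}]' 
python3 -c "
from h import *
shot('wrist','w9');big('w9','w9b',(0,0,512,384),1.5)
go([.499,.2,.22],np.radians(166))"
```

```text
position: [0.5019, -0.0366, 0.1701]
contact_force: [0.2, -0.8, 0.2]
width: 0.0595
clock: 21.87
position: [0.5021, 0.2006, 0.2081]
ee_rot: [0.0, 0.122, 0.993, 0.0]
contact_force: [0.1, 0.7, -0.1]
width: 0.0598
gripper_force: 0.0
d [ 0.011 -0.005 -0.048] a [ 0. -0.  0.]
```

View pics/w9b.png

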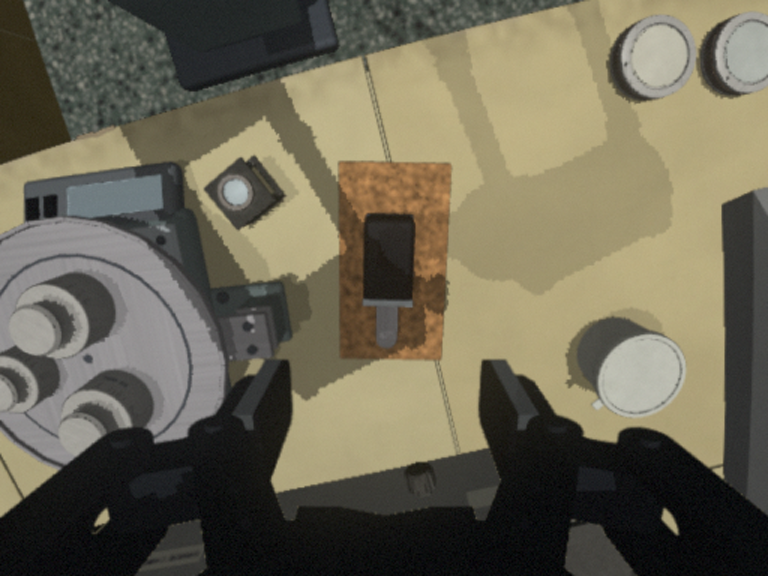

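The gauge is clear: handle (365–413, 214–300), blade tip (387,348). The pan's arm over the post has outer corners about (270,308) and (275,355), screws (248,325) and (250,350), bracket edge (283,282)-(290,340). All three weights stand on the pan.

```bash
python3 - <<'E'
from h import *
s=1.5
P=lambda n,u,v,z,f="w9":print(n,pix(f,(u/s,v/s),z).round(4))
P("rearbot",389,214,.004);P("fronttop",388,298,.038);P("tip",387,348,.014);P("tip-r",387,308,.014)
for z in(.06,.07):
  P("arm1",270,308,z);P("arm2",275,355,z);P("scr1",248,325,z);P("scr2",250,350,z)
  P("w8scr1",403,9,z,"w8");P("w8scr2",434,14,z,"w8")
P("br1",283,282,.018);P("br2",290,340,.018)
big("w9","w9c",(130,170,300,260),4.7)
E
```

```text
rearbot [0.4706 0.2119 0.004 ]
fronttop [0.5223 0.1982 0.038 ]
tip [0.567  0.1865 0.014 ]
tip-r [0.5362 0.1941 0.014 ]
arm1 [0.5044 0.1245 0.06  ]
arm2 [0.5362 0.1178 0.06  ]
scr1 [0.5119 0.107  0.06  ]
scr2 [0.5288 0.1027 0.06  ]
w8scr1 [0.5112 0.1104 0.06  ]
w8scr2 [0.5272 0.1082 0.06  ]
arm1 [0.502  0.1277 0.07  ]
arm2 [0.5327 0.1212 0.07  ]
scr1 [0.5093 0.1108 0.07  ]
scr2 [0.5256 0.1066 0.07  ]
w8scr1 [0.5109 0.1076 0.07  ]
w8scr2 [0.5263 0.1054 0.07  ]
br1 [0.4978 0.1262 0.018 ]
br2 [0.5418 0.118  0.018 ]
```

View pics/w9c.png

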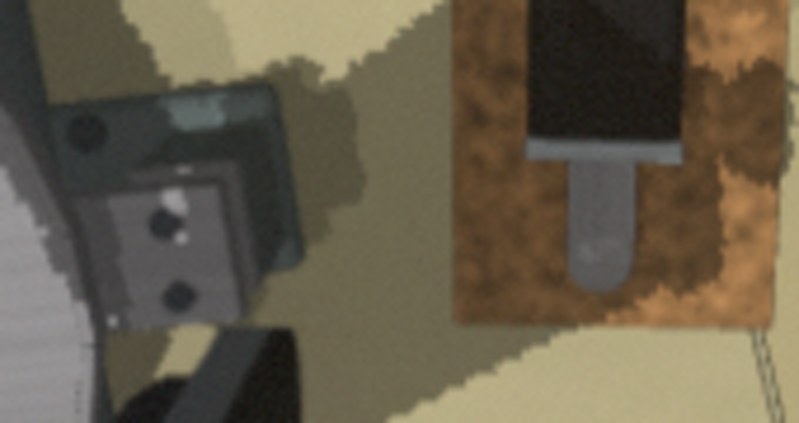

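Crop: arm plate's outer edge runs (222,183)–(243,325), screws at (165,225) and (180,296). The blade is straight down the handle axis, tip at (600,292).

```bash
python3 - <<'E'
from h import *
a=pix("w9",(130+222/4.7,170+183/4.7),.065);b=pix("w9",(130+243/4.7,170+325/4.7),.065);print(a,b,(a+b)/2)
print(pix("w9",(130+600/4.7,170+292/4.7),.014),pix("w9",(130+240/4.7,170+162/4.7),.05),pix("w9",(130+265/4.7,170+295/4.7),.05))
go([.4954,.2054,.012],np.radians(165.2))
E
```

```text
[0.50598002 0.12244313 0.065     ] [0.5365499 0.1171272 0.065    ] [0.52126496 0.11978517 0.065     ]
[0.56707056 0.18609814 0.014     ] [0.50614901 0.12261486 0.05      ] [0.53627078 0.11869292 0.05      ]
d [0.03  0.012 0.784] a [ 0.    -0.     0.009]
```

```bash

python3 -m jog '[{"dx":0.03,"dy":0.012,"dz":0.16,"ax":0,"ay":0,"az":0.009,"grip":0.4},{"dx":0.03,"dy":0.012,"dz":0.32,"ax":0,"ay":0,"az":0.009,"grip":0.4},{"dx":0.03,"dy":0.012,"dz":0.48,"ax":0,"ay":0,"az":0.009,"grip":0.4},{"dx":0.03,"dy":0.012,"dz":0.62,"ax":0,"ay":0,"az":0.009,"grip":0.4},{"dx":0.03,"dy":0.012,"dz":0.73,"ax":0,"ay":0,"az":0.009,"grip":0.4}]' |egrep 'pos|cont|wid'
python3 -m jog '[{"dx":0,"dy":0,"dz":0.054,"ax":0,"ay":0,"az":0,"grip":0.4},{"dx":0,"dy":0,"dz":0.054,"ax":0,"ay":0,"az":0,"grip":-0.1},{"dx":0,"dy":0,"dz":0.054,"ax":0,"ay":0,"az":0,"grip":-0.6},{"dx":0,"dy":0,"dz":0.054,"ax":0,"ay":0,"az":0,"grip":-0.6},{"dx":0,"dy":0,"dz":0.054,"ax":0,"ay":0,"az":0,"grip":-0.6}]' 60
python3 -m jog '[{"dx":0,"dy":0,"dz":0,"ax":0,"ay":0,"az":0,"grip":-0.6},{"dx":0,"dy":0,"dz":0,"ax":0,"ay":0,"az":0,"grip":-0.6}]'
```

```text
position: [0.4941, 0.2049, 0.0231]
contact_force: [-0.3, -0.0, -0.7]
width: 0.0593
clock: 22.75
position: [0.4967, 0.2055, 0.0134]
ee_rot: [0.001, 0.128, 0.992, 0.001]
contact_force: [0.4, -0.1, -1.0]
width: 0.0327
gripper_force: 62.3
clock: 22.92
position: [0.4962, 0.2054, 0.0131]
ee_rot: [0.001, 0.128, 0.992, 0.0]
contact_force: [-0.2, 0.8, -1.7]
width: 0.0328
gripper_force: 62.3
```

```bash

for i in 1 2; do python3 -m jog '[{"dx":0,"dy":0,"dz":0.004,"ax":0,"ay":0,"az":0,"grip":-0.6},{"dx":0,"dy":0,"dz":0.004,"ax":0,"ay":0,"az":0,"grip":-0.6},{"dx":0,"dy":0,"dz":0.004,"ax":0,"ay":0,"az":0,"grip":-0.6},{"dx":0,"dy":0,"dz":0.004,"ax":0,"ay":0,"az":0,"grip":-0.6}]' |egrep 'pos|cont'; done
```

```text
position: [0.4962, 0.2054, 0.0122]
contact_force: [-1.7, -0.7, 5.6]
position: [0.4962, 0.2054, 0.0122]
contact_force: [-1.6, -1.4, 13.8]
```

```bash

python3 -m jog '[{"dx":0,"dy":0,"dz":-0.1,"ax":0,"ay":0,"az":0,"grip":-0.6},{"dx":0,"dy":0,"dz":-0.25,"ax":0,"ay":0,"az":0,"grip":-0.6},{"dx":0,"dy":0,"dz":-0.4,"ax":0,"ay":0,"az":0,"grip":-0.6},{"dx":0,"dy":0,"dz":-0.55,"ax":0,"ay":0,"az":0,"grip":-0.6},{"dx":0,"dy":0,"dz":-0.6,"ax":0,"ay":0,"az":0,"grip":-0.6}]' >/dev/null
for i in 1 2 ; do python3 -m jog '[{"dx":0,"dy":0,"dz":0,"ax":0,"ay":0,"az":0.08,"grip":-0.6},{"dx":0,"dy":0,"dz":0,"ax":0,"ay":0,"az":0.16,"grip":-0.6},{"dx":0,"dy":0,"dz":0,"ax":0,"ay":0,"az":0.24,"grip":-0.6},{"dx":0,"dy":0,"dz":0,"ax":0,"ay":0,"az":0.32,"grip":-0.6},{"dx":0,"dy":0,"dz":0,"ax":0,"ay":0,"az":0.39,"grip":-0.6}]' >/dev/null; done
python3 -m jog '[{"dx":0,"dy":0,"dz":0,"ax":0,"ay":0,"az":0.08,"grip":-0.6},{"dx":0,"dy":0,"dz":0,"ax":0,"ay":0,"az":0.156,"grip":-0.6},{"dx":0,"dy":0,"dz":0,"ax":0,"ay":0,"az":0.156,"grip":-0.6},{"dx":0,"dy":0,"dz":0,"ax":0,"ay":0,"az":0.156,"grip":-0.6}]'
python3 -c "
from h import *
go([.5356,.2122,.0527],np.radians(81))"
```

```text
clock: 25.17
position: [0.4953, 0.2052, 0.16]
ee_rot: [-0.0, 0.759, 0.651, -0.0]
contact_force: [-0.7, -1.0, -0.3]
width: 0.0328
gripper_force: 62.4
d [0.052 0.155 0.429] a [-0.    -0.     0.003]
```

```bash

python3 -m jog '[{"dx":0.052,"dy":0.155,"dz":0,"ax":0,"ay":0,"az":0.003,"grip":-0.6},{"dx":0.052,"dy":0.155,"dz":0.1,"ax":0,"ay":0,"az":0.003,"grip":-0.6},{"dx":0.052,"dy":0.155,"dz":0.22,"ax":0,"ay":0,"az":0.003,"grip":-0.6},{"dx":0.052,"dy":0.155,"dz":0.34,"ax":0,"ay":0,"az":0.003,"grip":-0.6},{"dx":0.052,"dy":0.155,"dz":0.429,"ax":0,"ay":0,"az":0.003,"grip":-0.6}]' >/dev/null
python3 -m jog '[{"dx":0,"dy":0,"dz":0,"ax":0,"ay":0,"az":0,"grip":-0.6},{"dx":0,"dy":0,"dz":0,"ax":0,"ay":0,"az":0,"grip":-0.6},{"dx":0,"dy":0,"dz":0,"ax":0,"ay":0,"az":0,"grip":-0.6}]'
python3 - <<'E'
from h import *
shot("wrist","w10");shot("scene","s2");shot("top","t2")
for f in("w10","s2","t2"):
  print(f,proj(f,[.521,.120,.05]).round(),proj(f,[.524,.140,.0545]).round())
w=cv2.imread("pics/w10.png");s=cv2.imread("pics/s2.png");t=cv2.imread("pics/t2.png")
u,v=proj("s2",[.524,.140,.0545]).astype(int);a=cv2.resize(s[max(v-33,0):v+33,u-50:u+50],(400,264),interpolation=2)
u,v=proj("t2",[.524,.140,.0545]).astype(int);b=cv2.resize(t[v-33:v+33,u-50:u+50],(400,264),interpolation=2)
w2=cv2.resize(w[84:384,156:356],(400,600),interpolation=2)
out=np.zeros((600,800,3),np.uint8);out[:,:400]=w2;out[:264,400:]=a;out[300:564,400:]=b
cv2.imwrite("pics/m10.png",out)
go([.5356,.2122,.0527],np.radians(81))
E
```

```text
clock: 25.83
position: [0.537, 0.2124, 0.054]
ee_rot: [0.001, 0.761, 0.649, 0.001]
contact_force: [1.1, -0.3, -0.6]
width: 0.0328
gripper_force: 62.4
w10 [256. 392.] [255. 372.]
s2 [181. 167.] [177. 163.]
t2 [183. 207.] [176. 206.]
d [-0.002 -0.006  0.008] a [ 0.002 -0.001 -0.002]
```

View pics/m10.png

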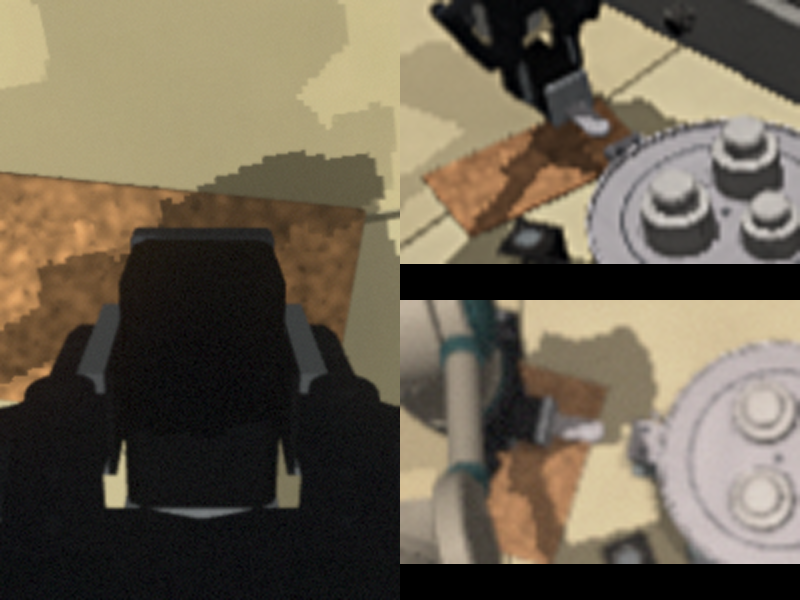

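Montage: in the top view the blade points along (550,425)→(603,432), straight at the arm at about (645,440). The scene view shows all three weights upright on the pan. Going in stepwise.

```bash

python3 -m jog '[{"dx":-0.03,"dy":-0.004,"dz":0.005,"ax":0,"ay":0,"az":0,"grip":-0.6},{"dx":-0.06,"dy":-0.004,"dz":0.005,"ax":0,"ay":0,"az":0,"grip":-0.6},{"dx":-0.08,"dy":-0.004,"dz":0.005,"ax":0,"ay":0,"az":0,"grip":-0.6},{"dx":-0.1,"dy":-0.004,"dz":0.005,"ax":0,"ay":0,"az":0,"grip":-0.6},{"dx":-0.1,"dy":-0.004,"dz":0.005,"ax":0,"ay":0,"az":0,"grip":-0.6}]'|egrep 'pos|cont'
python3 -m jog '[{"dx":-0.02,"dy":0,"dz":0,"ax":0,"ay":0,"az":0,"grip":-0.6},{"dx":-0.04,"dy":0,"dz":0,"ax":0,"ay":0,"az":0,"grip":-0.6},{"dx":-0.06,"dy":0,"dz":0,"ax":0,"ay":0,"az":0,"grip":-0.6},{"dx":-0.06,"dy":0,"dz":0,"ax":0,"ay":0,"az":0,"grip":-0.6}]'|egrep 'pos|cont'
```

```text
position: [0.5305, 0.1862, 0.0517]
contact_force: [0.3, -0.1, -1.6]
position: [0.5281, 0.1717, 0.0514]
contact_force: [-0.1, 0.3, -3.6]
```

```bash

for i in 1 2 3; do python3 -m jog '[{"dx":0,"dy":0,"dz":0,"ax":0,"ay":0,"az":0,"grip":-0.6}]'|egrep 'pos|cont'; done
python3 -c "
from rig import manip;print(manip.get_state()['moment'])"
```

```text
position: [0.5284, 0.1724, 0.0515]
contact_force: [0.6, -0.1, -2.1]
position: [0.5286, 0.1728, 0.0516]
contact_force: [-0.1, -0.2, -2.0]
position: [0.5286, 0.1729, 0.0516]
contact_force: [-0.2, 0.7, -0.9]
[-0.04334918 -0.00342684 -0.03857514]
```

```bash

python3 -m jog '[{"dx":-0.02,"dy":0,"dz":0,"ax":0,"ay":0,"az":0,"grip":-0.6},{"dx":-0.04,"dy":0,"dz":0,"ax":0,"ay":0,"az":0,"grip":-0.6},{"dx":-0.06,"dy":0,"dz":0,"ax":0,"ay":0,"az":0,"grip":-0.6},{"dx":-0.06,"dy":0,"dz":0,"ax":0,"ay":0,"az":0,"grip":-0.6}]'|egrep 'pos|cont'
for i in 1 2 3 ; do python3 -m jog '[{"dx":-0.01,"dy":0,"dz":0,"ax":0,"ay":0,"az":0,"grip":-0.6},{"dx":-0.01,"dy":0,"dz":0,"ax":0,"ay":0,"az":0,"grip":-0.6}]'|egrep 'pos|cont'; done
```

```text
position: [0.5256, 0.1569, 0.0515]
contact_force: [-0.9, -0.4, -1.7]
position: [0.5256, 0.155, 0.0516]
contact_force: [0.1, -0.7, -2.4]
position: [0.5253, 0.1528, 0.0516]
contact_force: [-0.2, -0.5, -1.9]
position: [0.5254, 0.1524, 0.0518]
contact_force: [-0.3, 6.6, -2.2]
```

Shoulder has met the post (6.6 N along y at the expected depth). Hold it there over a second, then draw out and lift.

```bash

for i in 1 2 3; do python3 -m jog '[{"dx":-0.001,"dy":0,"dz":0,"ax":0,"ay":0,"az":0,"grip":-0.6},{"dx":-0.001,"dy":0,"dz":0,"ax":0,"ay":0,"az":0,"grip":-0.6},{"dx":-0.001,"dy":0,"dz":0,"ax":0,"ay":0,"az":0,"grip":-0.6},{"dx":-0.001,"dy":0,"dz":0,"ax":0,"ay":0,"az":0,"grip":-0.6},{"dx":-0.001,"dy":0,"dz":0,"ax":0,"ay":0,"az":0,"grip":-0.6}]'|egrep 'pos|cont'; done
python3 - <<'E'
from h import *
shot("top","t3")
T=tool();print("tip est",(T[:3,3]-T[:3,0]*.0733).round(4))
for n in("t2","t3"):
  i=cv2.imread(f"pics/{n}.png")
a=cv2.absdiff(cv2.imread("pics/t2.png"),cv2.imread("pics/t3.png")).max(2)[185:240,190:260];print((a>60).sum())
E
python3 -m jog '[{"dx":0.03,"dy":0,"dz":0,"ax":0,"ay":0,"az":0,"grip":-0.6},{"dx":0.08,"dy":0,"dz":0,"ax":0,"ay":0,"az":0,"grip":-0.6},{"dx":0.15,"dy":0,"dz":0,"ax":0,"ay":0,"az":0,"grip":-0.6},{"dx":0.22,"dy":0,"dz":0,"ax":0,"ay":0,"az":0,"grip":-0.6},{"dx":0.28,"dy":0,"dz":0,"ax":0,"ay":0,"az":0,"grip":-0.6}]'|egrep 'pos|cont'
python3 -m jog '[{"dx":0.02,"dy":0,"dz":-0.1,"ax":0,"ay":0,"az":0,"grip":-0.6},{"dx":0.02,"dy":0,"dz":-0.25,"ax":0,"ay":0,"az":0,"grip":-0.6},{"dx":0.02,"dy":0,"dz":-0.4,"ax":0,"ay":0,"az":0,"grip":-0.6},{"dx":0.02,"dy":0,"dz":-0.4,"ax":0,"ay":0,"az":0,"grip":-0.6}]'|egrep 'pos|cont'
```

```text
position: [0.5254, 0.1524, 0.0518]
contact_force: [0.6, 6.3, -2.4]
position: [0.5254, 0.1524, 0.0518]
contact_force: [0.9, 6.8, -1.5]
position: [0.5253, 0.1524, 0.0518]
contact_force: [0.3, 8.2, -1.7]
tip est [0.5136 0.0801 0.0515]
513
position: [0.5362, 0.2204, 0.0515]
contact_force: [0.1, 0.6, -1.8]
position: [0.5416, 0.2262, 0.1591]
contact_force: [2.0, 0.6, -1.2]
```

```bash

for i in 1 2 ; do python3 -m jog '[{"dx":0,"dy":0,"dz":0,"ax":0,"ay":0,"az":-0.08,"grip":-0.6},{"dx":0,"dy":0,"dz":0,"ax":0,"ay":0,"az":-0.16,"grip":-0.6},{"dx":0,"dy":0,"dz":0,"ax":0,"ay":0,"az":-0.24,"grip":-0.6},{"dx":0,"dy":0,"dz":0,"ax":0,"ay":0,"az":-0.32,"grip":-0.6},{"dx":0,"dy":0,"dz":0,"ax":0,"ay":0,"az":-0.39,"grip":-0.6}]' >/dev/null; done
python3 -m jog '[{"dx":0,"dy":0,"dz":0,"ax":0,"ay":0,"az":-0.08,"grip":-0.6},{"dx":0,"dy":0,"dz":0,"ax":0,"ay":0,"az":-0.156,"grip":-0.6},{"dx":0,"dy":0,"dz":0,"ax":0,"ay":0,"az":-0.156,"grip":-0.6},{"dx":0,"dy":0,"dz":0,"ax":0,"ay":0,"az":-0.156,"grip":-0.6}]'
python3 -c "
from h import *
go([.4962,.2054,.020],np.radians(165.2))"
```

```text
clock: 31.03
position: [0.5365, 0.2242, 0.1512]
ee_rot: [-0.0, 0.131, 0.991, -0.0]
contact_force: [0.5, 0.2, -1.8]
width: 0.033
gripper_force: 62.6
d [ 0.136 -0.114  0.525] a [-0.    -0.    -0.003]
```

```bash

python3 -m jog '[{"dx":0.136,"dy":-0.114,"dz":0,"ax":0,"ay":0,"az":-0.003,"grip":-0.6},{"dx":0.136,"dy":-0.114,"dz":0.1,"ax":0,"ay":0,"az":-0.003,"grip":-0.6},{"dx":0.136,"dy":-0.114,"dz":0.25,"ax":0,"ay":0,"az":-0.003,"grip":-0.6},{"dx":0.136,"dy":-0.114,"dz":0.4,"ax":0,"ay":0,"az":-0.003,"grip":-0.6},{"dx":0.136,"dy":-0.114,"dz":0.5,"ax":0,"ay":0,"az":-0.003,"grip":-0.6}]'|egrep 'pos|cont'
python3 -m jog '[{"dx":0,"dy":0,"dz":0.025,"ax":0,"ay":0,"az":0,"grip":-0.6},{"dx":0,"dy":0,"dz":0.025,"ax":0,"ay":0,"az":0,"grip":-0.6},{"dx":0,"dy":0,"dz":0.036,"ax":0,"ay":0,"az":0,"grip":-0.6},{"dx":0,"dy":0,"dz":0.044,"ax":0,"ay":0,"az":0,"grip":-0.6},{"dx":0,"dy":0,"dz":0.044,"ax":0,"ay":0,"az":0,"grip":-0.6}]'|egrep 'pos|cont'
for i in 1 2 3 ; do python3 -m jog '[{"dx":0,"dy":0,"dz":0.005,"ax":0,"ay":0,"az":0,"grip":-0.6},{"dx":0,"dy":0,"dz":0.005,"ax":0,"ay":0,"az":0,"grip":-0.6}]'|egrep 'pos|cont'; done
```

```text
position: [0.4949, 0.2047, 0.0242]
contact_force: [-0.4, -0.8, -1.9]
position: [0.4978, 0.2055, 0.0169]
contact_force: [-1.0, 0.3, -1.5]
position: [0.4971, 0.2052, 0.0152]
contact_force: [-0.6, -0.4, -1.2]
position: [0.4966, 0.2051, 0.0133]
contact_force: [-0.8, 0.3, -1.6]
position: [0.4967, 0.2051, 0.0123]
contact_force: [-0.1, 0.1, 2.4]
```

```bash

python3 -m jog '[{"dx":0,"dy":0,"dz":-0.002,"ax":0,"ay":0,"az":0,"grip":0.4},{"dx":0,"dy":0,"dz":-0.002,"ax":0,"ay":0,"az":0,"grip":0.4},{"dx":0,"dy":0,"dz":-0.05,"ax":0,"ay":0,"az":0,"grip":0.4},{"dx":0,"dy":0,"dz":-0.2,"ax":0,"ay":0,"az":0,"grip":0.4},{"dx":0,"dy":0,"dz":-0.35,"ax":0,"ay":0,"az":0,"grip":0.4}]'|egrep 'pos|cont|wid'
python3 -m jog '[{"dx":0,"dy":0,"dz":-0.15,"ax":0,"ay":0,"az":0,"grip":0.4},{"dx":0,"dy":0,"dz":-0.3,"ax":0,"ay":0,"az":0,"grip":0.4},{"dx":0,"dy":0,"dz":-0.42,"ax":0,"ay":0,"az":0.08,"grip":0.4},{"dx":0,"dy":0,"dz":-0.42,"ax":0,"ay":0,"az":0.16,"grip":0.4},{"dx":0,"dy":0,"dz":-0.42,"ax":0,"ay":0,"az":0.2,"grip":0.4}]' >/dev/null
python3 -m jog '[{"dx":0,"dy":0,"dz":0,"ax":0,"ay":0,"az":0.08,"grip":0.4},{"dx":0,"dy":0,"dz":0,"ax":0,"ay":0,"az":0.16,"grip":0.4},{"dx":0,"dy":0,"dz":0,"ax":0,"ay":0,"az":0.24,"grip":0.4},{"dx":0,"dy":0,"dz":0,"ax":0,"ay":0,"az":0.32,"grip":0.4},{"dx":0,"dy":0,"dz":0,"ax":0,"ay":0,"az":0.39,"grip":0.4}]' >/dev/null
python3 -m jog '[{"dx":0,"dy":0,"dz":0,"ax":0,"ay":0,"az":0.08,"grip":0.4},{"dx":0,"dy":0,"dz":0,"ax":0,"ay":0,"az":0.16,"grip":0.4},{"dx":0,"dy":0,"dz":0,"ax":0,"ay":0,"az":0.245,"grip":0.4},{"dx":0,"dy":0,"dz":0,"ax":0,"ay":0,"az":0.245,"grip":0.4},{"dx":0,"dy":0,"dz":0,"ax":0,"ay":0,"az":0.245,"grip":0.4}]'
python3 -c "
from h import *
go([.503,-.0875,.2],np.radians(90))"
```

```text
position: [0.495, 0.2046, 0.0987]
contact_force: [0.4, 0.4, -0.4]
width: 0.0598
clock: 34.03
position: [0.4964, 0.205, 0.2042]
ee_rot: [-0.0, 0.705, 0.709, -0.0]
contact_force: [-0.6, 0.4, -0.3]
width: 0.0595
gripper_force: 0.0
d [-1.17   0.019  0.017] a [-0.    -0.     0.004]
```

```bash

python3 -m jog '[{"dx":-0.16,"dy":0.02,"dz":0,"ax":0,"ay":0,"az":0,"grip":0.4},{"dx":-0.32,"dy":0.02,"dz":0,"ax":0,"ay":0,"az":0,"grip":0.4},{"dx":-0.48,"dy":0.02,"dz":0,"ax":0,"ay":0,"az":0,"grip":0.4},{"dx":-0.64,"dy":0.02,"dz":0,"ax":0,"ay":0,"az":0,"grip":0.4},{"dx":-0.8,"dy":0.02,"dz":0,"ax":0,"ay":0,"az":0,"grip":0.4}]' >/dev/null
python3 -m jog '[{"dx":-0.16,"dy":0,"dz":0,"ax":0,"ay":0,"az":0,"grip":0.4},{"dx":-0.32,"dy":0,"dz":0,"ax":0,"ay":0,"az":0,"grip":0.4},{"dx":-0.37,"dy":0,"dz":0,"ax":0,"ay":0,"az":0,"grip":0.4},{"dx":-0.37,"dy":0,"dz":0,"ax":0,"ay":0,"az":0,"grip":0.4},{"dx":-0.37,"dy":0,"dz":0,"ax":0,"ay":0,"az":0,"grip":0.4}]'
cat > f.py <<'E'
from h import *
def circ(fn,exp,R):
    "find circle of world radius R near each expected top point"
    g=cv2.medianBlur(cv2.cvtColor(cv2.imread(f"pics/{fn}.png"),cv2.COLOR_BGR2GRAY),3)
    for P in exp:
        P=np.array(P);c=proj(fn,P);r=np.linalg.norm(proj(fn,P+[R,0,0])-c)
        x0,y0=np.maximum((c-2.2*r-8).astype(int),0);x1,y1=(c+2.2*r+8).astype(int)
        k=cv2.resize(g[y0:y1,x0:x1],None,fx=4,fy=4,interpolation=2)
        h=cv2.HoughCircles(k,cv2.HOUGH_GRADIENT,1.5,8,param1=80,param2=18,minRadius=int(3.2*r),maxRadius=int(4.8*r))
        print("exp",c.round(1),"r",r.round(1),[] if h is None else [(pix(fn,(x/4+x0,y/4+y0),P[2]).round(4)[:2],round(float(q)/4,1)) for x,y,q in h[0][:3]])
E
python3 - <<'E'
from f import *
shot("wrist","w11")
circ("w11",[(.535,.013,.103),(.4715,.014,.103),(.503,-.037,.096)],.0215)
circ("w11",[(.535,.013,.122),(.4715,.014,.122),(.503,-.037,.110)],.014)
circ("w1",[(.562,-.265,.05),(.502,-.264,.05),(.442,-.283,.038)],.014)
E
```

```text
clock: 34.87
position: [0.5024, -0.0876, 0.2041]
ee_rot: [-0.001, 0.706, 0.708, 0.0]
contact_force: [-0.3, 0.6, 0.1]
width: 0.0602
gripper_force: 0.0
exp [302.9  64.3] r 29.5 [(array([0.5367, 0.013 ]), 29.4), (array([0.5386, 0.012 ]), 35.0), (array([0.5356, 0.0109]), 30.8)]
exp [215.2  62.5] r 29.7 [(array([0.4717, 0.0133]), 29.0), (array([0.4704, 0.0169]), 24.5), (array([0.4687, 0.0154]), 34.0)]
exp [258.4 133. ] r 27.6 [(array([ 0.5031, -0.0368]), 24.2), (array([0.537 , 0.0135]), 28.8), (array([0.5365, 0.0118]), 30.8)]
exp [306.9  60.4] r 20.9 [(array([0.5367, 0.0148]), 19.4), (array([0.5347, 0.0141]), 24.4), (array([0.5368, 0.0134]), 19.0)]
exp [211.6  58.5] r 21.0 [(array([0.4715, 0.0156]), 21.4), (array([0.4705, 0.0144]), 21.0), (array([0.473 , 0.0147]), 24.0)]
exp [258.5 134.4] r 19.0 [(array([ 0.503 , -0.0368]), 15.1), (array([ 0.5057, -0.0392]), 20.1), (array([ 0.5052, -0.0338]), 20.1)]
exp [258.1 104.6] r 14.8 [(array([ 0.5594, -0.2664]), 17.3), (array([ 0.5634, -0.2679]), 17.3), (array([ 0.5612, -0.2675]), 17.3)]
exp [257.1 164.8] r 13.6 [(array([ 0.5075, -0.2586]), 14.8), (array([ 0.4997, -0.2613]), 15.6), (array([ 0.5055, -0.2686]), 16.0)]
exp [274.  216.2] r 12.0 [(array([ 0.4452, -0.2788]), 14.0), (array([ 0.4408, -0.2822]), 9.9), (array([ 0.4457, -0.2847]), 14.0)]
```

All three weights found standing in place. Taking B off first.

```bash

python3 -m jog '[{"dx":0.12,"dy":0.003,"dz":0,"ax":0,"ay":0,"az":0,"grip":0.3},{"dx":0.202,"dy":0.003,"dz":0.1,"ax":0,"ay":0,"az":0,"grip":0.3},{"dx":0.202,"dy":0.003,"dz":0.25,"ax":0,"ay":0,"az":0,"grip":0.3},{"dx":0.202,"dy":0.003,"dz":0.36,"ax":0,"ay":0,"az":0,"grip":0.3},{"dx":0.202,"dy":0.003,"dz":0.45,"ax":0,"ay":0,"az":0,"grip":0.3}]' |egrep 'pos|cont'
python3 -m jog '[{"dx":0,"dy":0,"dz":0.025,"ax":0,"ay":0,"az":0,"grip":0.3},{"dx":0,"dy":0,"dz":0.034,"ax":0,"ay":0,"az":0,"grip":0.3},{"dx":0,"dy":0,"dz":0.034,"ax":0,"ay":0,"az":0,"grip":-0.1},{"dx":0,"dy":0,"dz":0.034,"ax":0,"ay":0,"az":0,"grip":-0.1},{"dx":0,"dy":0,"dz":0.034,"ax":0,"ay":0,"az":0,"grip":-0.5}]' 60 |egrep 'pos|cont|wid'
python3 -m jog '[{"dx":0,"dy":0,"dz":0,"ax":0,"ay":0,"az":0,"grip":-0.5},{"dx":0,"dy":0,"dz":0,"ax":0,"ay":0,"az":0,"grip":-0.5},{"dx":0,"dy":0,"dz":0,"ax":0,"ay":0,"az":0,"grip":-0.5}]' |egrep 'pos|cont|wid|for'
```

```text
position: [0.5017, -0.034, 0.09]
contact_force: [0.6, 0.3, 0.8]
position: [0.504, -0.0367, 0.0847]
contact_force: [-0.6, 0.7, 0.2]
width: 0.0367
position: [0.5039, -0.037, 0.0841]
contact_force: [0.4, 1.5, 0.7]
width: 0.0364
gripper_force: 59.9
```

```bash

python3 -m jog '[{"dx":0,"dy":0,"dz":-0.08,"ax":0,"ay":0,"az":0,"grip":-0.5},{"dx":0,"dy":0,"dz":-0.2,"ax":0,"ay":0,"az":0,"grip":-0.5},{"dx":0,"dy":0,"dz":-0.32,"ax":0,"ay":0,"az":0,"grip":-0.5},{"dx":0,"dy":0,"dz":-0.4,"ax":0,"ay":0,"az":0,"grip":-0.5},{"dx":-0.08,"dy":-0.02,"dz":-0.4,"ax":0,"ay":0,"az":0,"grip":-0.5}]' |egrep 'pos|cont'
python3 -m jog '[{"dx":-0.12,"dy":-0.04,"dz":0,"ax":0,"ay":0,"az":0,"grip":-0.5},{"dx":-0.24,"dy":-0.08,"dz":0,"ax":0,"ay":0,"az":0,"grip":-0.5},{"dx":-0.36,"dy":-0.12,"dz":0,"ax":0,"ay":0,"az":0,"grip":-0.5},{"dx":-0.48,"dy":-0.16,"dz":0,"ax":0,"ay":0,"az":0,"grip":-0.5},{"dx":-0.6,"dy":-0.2,"dz":0,"ax":0,"ay":0,"az":0,"grip":-0.5}]' >/dev/null
python3 -m jog '[{"dx":-0.12,"dy":-0.036,"dz":0,"ax":0,"ay":0,"az":0,"grip":-0.5},{"dx":-0.24,"dy":-0.036,"dz":0,"ax":0,"ay":0,"az":0,"grip":-0.5},{"dx":-0.292,"dy":-0.036,"dz":0,"ax":0,"ay":0,"az":0,"grip":-0.5},{"dx":-0.292,"dy":-0.036,"dz":0,"ax":0,"ay":0,"az":0,"grip":-0.5}]'
python3 - <<'E'
from h import *
shot("wrist","w12")
# dark mat + anything odd near target: quick occupancy check of mat in the top view
shot("top","t4")
i=cv2.cvtColor(cv2.imread("pics/t4.png"),cv2.COLOR_BGR2GRAY)
for x in np.arange(.425,.59,.02): print([int(i[tuple(proj("t4",[x,y,.02])[::-1].astype(int))]) for y in np.arange(-.32,-.23,.015)])
go([.440,-.280,.016])
E
```

```text
position: [0.5016, -0.0558, 0.1879]
contact_force: [0.5, -0.7, -2.2]
clock: 37.17
position: [0.4398, -0.2835, 0.1831]
ee_rot: [0.001, 0.707, 0.707, -0.001]
contact_force: [0.4, 0.5, -1.6]
width: 0.0364
gripper_force: 60.6
[25, 27, 26, 45, 99, 156]
[86, 34, 55, 95, 151, 130]
[66, 65, 110, 152, 119, 37]
[60, 128, 153, 119, 22, 39]
[71, 114, 122, 29, 32, 37]
[133, 62, 29, 40, 37, 37]
[65, 37, 38, 39, 41, 43]
[50, 40, 38, 35, 38, 36]
[50, 38, 39, 30, 39, 43]
d [-0.003  0.003  0.667]
```

```bash

python3 -m jog '[{"dx":0,"dy":0.003,"dz":0.15,"ax":0,"ay":0,"az":0,"grip":-0.5},{"dx":0,"dy":0.003,"dz":0.3,"ax":0,"ay":0,"az":0,"grip":-0.5},{"dx":0,"dy":0.003,"dz":0.45,"ax":0,"ay":0,"az":0,"grip":-0.5},{"dx":0,"dy":0.003,"dz":0.58,"ax":0,"ay":0,"az":0,"grip":-0.5},{"dx":0,"dy":0.003,"dz":0.64,"ax":0,"ay":0,"az":0,"grip":-0.5}]' |egrep 'pos|cont'
python3 -m jog '[{"dx":0,"dy":0,"dz":0.02,"ax":0,"ay":0,"az":0,"grip":-0.5},{"dx":0,"dy":0,"dz":0.02,"ax":0,"ay":0,"az":0,"grip":-0.5},{"dx":0,"dy":0,"dz":0.026,"ax":0,"ay":0,"az":0,"grip":-0.5},{"dx":0,"dy":0,"dz":0.03,"ax":0,"ay":0,"az":0,"grip":-0.5},{"dx":0,"dy":0,"dz":0.03,"ax":0,"ay":0,"az":0,"grip":-0.5}]' |egrep 'pos|cont'
for i in 1 2 3; do python3 -m jog '[{"dx":0,"dy":0,"dz":0.004,"ax":0,"ay":0,"az":0,"grip":-0.5},{"dx":0,"dy":0,"dz":0.004,"ax":0,"ay":0,"az":0,"grip":-0.5}]' |egrep 'pos|cont'; done
```

```text
position: [0.4383, -0.276, 0.0196]
contact_force: [-0.6, 0.1, -1.7]
position: [0.4416, -0.2806, 0.0171]
contact_force: [0.6, 0.2, -2.2]
position: [0.441, -0.2805, 0.0155]
contact_force: [0.3, -0.1, -1.8]
position: [0.4407, -0.2802, 0.0139]
contact_force: [-0.8, -0.7, -2.4]
position: [0.4407, -0.2803, 0.0129]
contact_force: [-0.1, -0.1, 0.1]
```

```bash

python3 -m jog '[{"dx":0,"dy":0,"dz":0,"ax":0,"ay":0,"az":0,"grip":0.4},{"dx":0,"dy":0,"dz":0,"ax":0,"ay":0,"az":0,"grip":0.4},{"dx":0,"dy":0,"dz":-0.05,"ax":0,"ay":0,"az":0,"grip":0.4},{"dx":0,"dy":0,"dz":-0.2,"ax":0,"ay":0,"az":0,"grip":0.4},{"dx":0,"dy":0,"dz":-0.35,"ax":0,"ay":0,"az":0,"grip":0.4}]'|egrep 'pos|cont|wid'
python3 -m jog '[{"dx":0,"dy":0,"dz":-0.15,"ax":0,"ay":0,"az":0,"grip":0.4},{"dx":0,"dy":0,"dz":-0.3,"ax":0,"ay":0,"az":0,"grip":0.4},{"dx":0,"dy":0,"dz":-0.42,"ax":0,"ay":0,"az":0.08,"grip":0.4},{"dx":0,"dy":0,"dz":-0.42,"ax":0,"ay":0,"az":0.16,"grip":0.4},{"dx":0,"dy":0,"dz":-0.42,"ax":0,"ay":0,"az":0.22,"grip":0.4}]' >/dev/null
for i in 1 2; do python3 -m jog '[{"dx":0,"dy":0,"dz":0,"ax":0,"ay":0,"az":0.08,"grip":0.4},{"dx":0,"dy":0,"dz":0,"ax":0,"ay":0,"az":0.16,"grip":0.4},{"dx":0,"dy":0,"dz":0,"ax":0,"ay":0,"az":0.24,"grip":0.4},{"dx":0,"dy":0,"dz":0,"ax":0,"ay":0,"az":0.32,"grip":0.4},{"dx":0,"dy":0,"dz":0,"ax":0,"ay":0,"az":0.39,"grip":0.4}]' >/dev/null; done
python3 -m jog '[{"dx":0,"dy":-0.16,"dz":0,"ax":0,"ay":0,"az":0,"grip":0.4},{"dx":0,"dy":-0.32,"dz":0,"ax":0,"ay":0,"az":0,"grip":0.4},{"dx":0.04,"dy":-0.48,"dz":0,"ax":0,"ay":0,"az":0,"grip":0.4},{"dx":0.08,"dy":-0.64,"dz":0,"ax":0,"ay":0,"az":0,"grip":0.4},{"dx":0.124,"dy":-0.8,"dz":0,"ax":0,"ay":0,"az":0,"grip":0.4}]' >/dev/null
python3 -m jog '[{"dx":0,"dy":-0.16,"dz":0,"ax":0,"ay":0,"az":0,"grip":0.4},{"dx":0,"dy":-0.32,"dz":0,"ax":0,"ay":0,"az":0,"grip":0.4},{"dx":0,"dy":-0.377,"dz":0,"ax":0,"ay":0,"az":0,"grip":0.4},{"dx":0,"dy":-0.377,"dz":0,"ax":0,"ay":0,"az":0,"grip":0.4},{"dx":0,"dy":-0.377,"dz":0,"ax":0,"ay":0,"az":0,"grip":0.4}]'
python3 - <<'E'
from f import *
shot("wrist","w13")
circ("w13",[(.5365,.013,.104),(.4715,.014,.104)],.0215)
circ("w13",[(.5365,.013,.123),(.4715,.014,.123)],.014)
go([.4716,.014,.086],0)
E
```

```text
position: [0.4395, -0.2792, 0.0998]
contact_force: [0.6, -1.5, -0.0]
width: 0.0596
clock: 41.1
position: [0.4706, 0.0147, 0.2054]
ee_rot: [0.0, 1.0, 0.003, 0.0]
contact_force: [0.1, 0.3, 0.5]
width: 0.0598
gripper_force: 0.0
exp [260.1 111.3] r 30.1 [(array([0.5377, 0.0143]), 28.6), (array([0.5353, 0.0129]), 31.9), (array([0.5345, 0.0104]), 35.4)]
exp [258.1 195.2] r 26.6 [(array([0.4727, 0.0145]), 29.4), (array([0.4697, 0.0444]), 31.5), (array([0.4699, 0.013 ]), 25.8)]
exp [260.4 111.4] r 21.1 [(array([0.5406, 0.018 ]), 18.0), (array([0.5416, 0.0126]), 25.0), (array([0.5401, 0.0136]), 25.0)]
exp [258.3 202. ] r 18.4 [(array([ 0.4512, -0.0103]), 20.1), (array([ 0.4521, -0.0129]), 19.7), (array([0.4727, 0.011 ]), 21.4)]
d [ 0.003 -0.001  0.478] a [ 0.001 -0.     0.003]
```

```bash

python3 -m jog '[{"dx":0.005,"dy":0,"dz":0.12,"ax":0,"ay":0,"az":0,"grip":0.4},{"dx":0.005,"dy":0,"dz":0.24,"ax":0,"ay":0,"az":0,"grip":0.4},{"dx":0.005,"dy":0,"dz":0.34,"ax":0,"ay":0,"az":0,"grip":0.4},{"dx":0.005,"dy":0,"dz":0.42,"ax":0,"ay":0,"az":0,"grip":0.4},{"dx":0.005,"dy":0,"dz":0.45,"ax":0,"ay":0,"az":0,"grip":0.4}]' |egrep 'pos|cont'
python3 -m jog '[{"dx":0,"dy":0,"dz":0.025,"ax":0,"ay":0,"az":0,"grip":0.4},{"dx":0,"dy":0,"dz":0.033,"ax":0,"ay":0,"az":0,"grip":0.4},{"dx":0,"dy":0,"dz":0.033,"ax":0,"ay":0,"az":0,"grip":0.1},{"dx":0,"dy":0,"dz":0.033,"ax":0,"ay":0,"az":0,"grip":0.1},{"dx":0,"dy":0,"dz":0.033,"ax":0,"ay":0,"az":0,"grip":-0.5}]' 60 |egrep 'pos|cont|wid'
python3 -m jog '[{"dx":0,"dy":0,"dz":0,"ax":0,"ay":0,"az":0,"grip":-0.5},{"dx":0,"dy":0,"dz":0,"ax":0,"ay":0,"az":0,"grip":-0.5},{"dx":0,"dy":0,"dz":0,"ax":0,"ay":0,"az":0,"grip":-0.5}]' |egrep 'pos|cont|wid|for'
```

```text
position: [0.47, 0.0127, 0.0901]
contact_force: [-0.6, 0.1, 0.1]
position: [0.4728, 0.0142, 0.0856]
contact_force: [-0.6, -0.3, 0.9]
width: 0.0428
position: [0.4727, 0.0142, 0.0852]
contact_force: [0.8, 0.3, 1.8]
width: 0.043
gripper_force: 60.6
```

```bash

python3 -m jog '[{"dx":0,"dy":0,"dz":-0.08,"ax":0,"ay":0,"az":0,"grip":-0.5},{"dx":0,"dy":0,"dz":-0.2,"ax":0,"ay":0,"az":0,"grip":-0.5},{"dx":0,"dy":0,"dz":-0.32,"ax":0,"ay":0,"az":0,"grip":-0.5},{"dx":0,"dy":0,"dz":-0.4,"ax":0,"ay":0,"az":0,"grip":-0.5},{"dx":0.02,"dy":0.08,"dz":-0.4,"ax":0,"ay":0,"az":0,"grip":-0.5}]' |egrep 'pos|cont'
python3 -m jog '[{"dx":0.02,"dy":0.13,"dz":0,"ax":0,"ay":0,"az":0,"grip":-0.5},{"dx":0.04,"dy":0.26,"dz":0,"ax":0,"ay":0,"az":0,"grip":-0.5},{"dx":0.06,"dy":0.39,"dz":0,"ax":0,"ay":0,"az":0,"grip":-0.5},{"dx":0.08,"dy":0.52,"dz":0,"ax":0,"ay":0,"az":0,"grip":-0.5},{"dx":0.101,"dy":0.65,"dz":0,"ax":0,"ay":0,"az":0,"grip":-0.5}]' >/dev/null
python3 -m jog '[{"dx":0,"dy":0.13,"dz":0,"ax":0,"ay":0,"az":0,"grip":-0.5},{"dx":0,"dy":0.26,"dz":0,"ax":0,"ay":0,"az":0,"grip":-0.5},{"dx":0,"dy":0.36,"dz":0,"ax":0,"ay":0,"az":0,"grip":-0.5},{"dx":0,"dy":0.407,"dz":0,"ax":0,"ay":0,"az":0,"grip":-0.5},{"dx":0,"dy":0.407,"dz":0,"ax":0,"ay":0,"az":0,"grip":-0.5}]'
python3 -m jog '[{"dx":0,"dy":0,"dz":0.13,"ax":0,"ay":0,"az":0,"grip":-0.5},{"dx":0,"dy":0,"dz":0.28,"ax":0,"ay":0,"az":0,"grip":-0.5},{"dx":0,"dy":0,"dz":0.42,"ax":0,"ay":0,"az":0,"grip":-0.5},{"dx":0,"dy":0,"dz":0.54,"ax":0,"ay":0,"az":0,"grip":-0.5},{"dx":0,"dy":0,"dz":0.6,"ax":0,"ay":0,"az":0,"grip":-0.5}]' |egrep 'pos|cont'
python3 -m jog '[{"dx":0,"dy":0,"dz":0,"ax":0,"ay":0,"az":0,"grip":-0.5},{"dx":0,"dy":0,"dz":0,"ax":0,"ay":0,"az":0,"grip":-0.5},{"dx":0,"dy":0,"dz":0,"ax":0,"ay":0,"az":0,"grip":-0.5}]' |egrep 'pos|cont'
```

```text
position: [0.4781, -0.0035, 0.1883]
contact_force: [2.0, 0.7, -5.3]
clock: 43.48
position: [0.5026, -0.2725, 0.1833]
ee_rot: [0.0, 1.0, 0.0, -0.001]
contact_force: [0.2, 0.4, -4.3]
width: 0.0428
gripper_force: 62.6
position: [0.5001, -0.2661, 0.0304]
contact_force: [-0.6, 0.5, -4.0]
position: [0.5041, -0.2697, 0.0357]
contact_force: [0.4, 0.0, -4.0]
```

```bash

python3 -m jog '[{"dx":0,"dy":0,"dz":0.04,"ax":0,"ay":0,"az":0,"grip":-0.5},{"dx":0,"dy":0,"dz":0.07,"ax":0,"ay":0,"az":0,"grip":-0.5},{"dx":0,"dy":0,"dz":0.08,"ax":0,"ay":0,"az":0,"grip":-0.5},{"dx":0,"dy":0,"dz":0.08,"ax":0,"ay":0,"az":0,"grip":-0.5}]' |egrep 'pos|cont'
for i in 1 2 3; do python3 -m jog '[{"dx":0,"dy":0,"dz":0.004,"ax":0,"ay":0,"az":0,"grip":-0.5},{"dx":0,"dy":0,"dz":0.004,"ax":0,"ay":0,"az":0,"grip":-0.5}]' |egrep 'pos|cont'; done
```

```text
position: [0.5027, -0.2696, 0.014]
contact_force: [0.6, -0.3, -4.2]
position: [0.5032, -0.27, 0.0138]
contact_force: [-0.6, 0.7, -4.3]
position: [0.5033, -0.2701, 0.0136]
contact_force: [-2.0, 0.7, 3.8]
position: [0.5033, -0.2701, 0.0135]
contact_force: [-3.2, 1.3, 11.2]
```

```bash

python3 -m jog '[{"dx":0,"dy":0,"dz":-0.004,"ax":0,"ay":0,"az":0,"grip":0.4},{"dx":0,"dy":0,"dz":-0.004,"ax":0,"ay":0,"az":0,"grip":0.4},{"dx":0,"dy":0,"dz":-0.05,"ax":0,"ay":0,"az":0,"grip":0.4},{"dx":0,"dy":0,"dz":-0.2,"ax":0,"ay":0,"az":0,"grip":0.4},{"dx":0,"dy":0,"dz":-0.35,"ax":0,"ay":0,"az":0,"grip":0.4}]'|egrep 'pos|cont|wid'
python3 -m jog '[{"dx":0,"dy":0,"dz":-0.15,"ax":0,"ay":0,"az":0,"grip":0.4},{"dx":0,"dy":0,"dz":-0.3,"ax":0,"ay":0,"az":0,"grip":0.4},{"dx":0,"dy":-0.1,"dz":-0.42,"ax":0,"ay":0,"az":0,"grip":0.4},{"dx":0.06,"dy":-0.25,"dz":-0.42,"ax":0,"ay":0,"az":0,"grip":0.4},{"dx":0.133,"dy":-0.4,"dz":-0.42,"ax":0,"ay":0,"az":0,"grip":0.4}]' >/dev/null
python3 -m jog '[{"dx":0,"dy":-0.16,"dz":0,"ax":0,"ay":0,"az":0,"grip":0.4},{"dx":0,"dy":-0.32,"dz":0,"ax":0,"ay":0,"az":0,"grip":0.4},{"dx":0,"dy":-0.48,"dz":0,"ax":0,"ay":0,"az":0,"grip":0.4},{"dx":0,"dy":-0.64,"dz":0,"ax":0,"ay":0,"az":0,"grip":0.4},{"dx":0,"dy":-0.734,"dz":0,"ax":0,"ay":0,"az":0,"grip":0.4}]' >/dev/null
python3 -m jog '[{"dx":0,"dy":0,"dz":0,"ax":0,"ay":0,"az":0,"grip":0.4},{"dx":0,"dy":0,"dz":0,"ax":0,"ay":0,"az":0,"grip":0.4}]'
python3 - <<'E'
from f import *
shot("wrist","w14");shot("top","t5")
circ("w14",[(.5365,.013,.106)],.0215)
go([.5368,.0135,.087],0)
E
```

```text
position: [0.5021, -0.2693, 0.0983]
contact_force: [0.9, 0.5, 0.0]
width: 0.0596
clock: 46.4
position: [0.5356, 0.0147, 0.2041]
ee_rot: [0.0, 1.0, 0.003, 0.0]
contact_force: [-0.4, 0.5, -0.3]
width: 0.0599
gripper_force: 0.0
exp [259.5 196.3] r 26.9 [(array([0.5371, 0.0143]), 28.3), (array([0.5066, 0.0416]), 29.6), (array([0.5043, 0.0416]), 28.7)]
d [ 0.004 -0.003  0.468] a [ 0.001 -0.     0.002]
```

```bash

python3 -m jog '[{"dx":0.005,"dy":0.002,"dz":0.12,"ax":0,"ay":0,"az":0,"grip":0.4},{"dx":0.005,"dy":0.002,"dz":0.24,"ax":0,"ay":0,"az":0,"grip":0.4},{"dx":0.005,"dy":0.002,"dz":0.34,"ax":0,"ay":0,"az":0,"grip":0.4},{"dx":0.005,"dy":0.002,"dz":0.41,"ax":0,"ay":0,"az":0,"grip":0.4},{"dx":0.005,"dy":0.002,"dz":0.44,"ax":0,"ay":0,"az":0,"grip":0.4}]' |egrep 'pos|cont'
python3 -m jog '[{"dx":0,"dy":0,"dz":0.025,"ax":0,"ay":0,"az":0,"grip":0.4},{"dx":0,"dy":0,"dz":0.031,"ax":0,"ay":0,"az":0,"grip":0.4},{"dx":0,"dy":0,"dz":0.031,"ax":0,"ay":0,"az":0,"grip":0.1},{"dx":0,"dy":0,"dz":0.031,"ax":0,"ay":0,"az":0,"grip":0.1},{"dx":0,"dy":0,"dz":0.031,"ax":0,"ay":0,"az":0,"grip":-0.5}]' 60 |egrep 'pos|cont|wid'
python3 -m jog '[{"dx":0,"dy":0,"dz":0,"ax":0,"ay":0,"az":0,"grip":-0.5},{"dx":0,"dy":0,"dz":0,"ax":0,"ay":0,"az":0,"grip":-0.5},{"dx":0,"dy":0,"dz":0,"ax":0,"ay":0,"az":0,"grip":-0.5}]' |egrep 'pos|cont|wid|for'
python3 -c "
from h import *
go([.564,-.27,.19],0)"
```

```text
position: [0.535, 0.0116, 0.0913]
contact_force: [-0.2, -0.5, 0.2]
position: [0.5377, 0.0132, 0.0875]
contact_force: [0.6, 0.2, 1.6]
width: 0.0424
position: [0.5377, 0.0132, 0.0871]
contact_force: [0.9, 1.4, 1.0]
width: 0.0426
gripper_force: 60.6
d [ 0.102  1.133 -0.411] a [ 0.    -0.002  0.002]
```

```bash

python3 -m jog '[{"dx":0,"dy":0,"dz":-0.08,"ax":0,"ay":0,"az":0,"grip":-0.5},{"dx":0,"dy":0,"dz":-0.2,"ax":0,"ay":0,"az":0,"grip":-0.5},{"dx":0,"dy":0,"dz":-0.32,"ax":0,"ay":0,"az":0,"grip":-0.5},{"dx":0,"dy":0,"dz":-0.4,"ax":0,"ay":0,"az":0,"grip":-0.5},{"dx":0.02,"dy":0.08,"dz":-0.4,"ax":0,"ay":0,"az":0,"grip":-0.5}]' |egrep 'pos|cont'
python3 -m jog '[{"dx":0.02,"dy":0.13,"dz":0,"ax":0,"ay":0,"az":0,"grip":-0.5},{"dx":0.04,"dy":0.26,"dz":0,"ax":0,"ay":0,"az":0,"grip":-0.5},{"dx":0.06,"dy":0.39,"dz":0,"ax":0,"ay":0,"az":0,"grip":-0.5},{"dx":0.08,"dy":0.52,"dz":0,"ax":0,"ay":0,"az":0,"grip":-0.5},{"dx":0.084,"dy":0.65,"dz":0,"ax":0,"ay":0,"az":0,"grip":-0.5}]' >/dev/null
python3 -m jog '[{"dx":0,"dy":0.13,"dz":0,"ax":0,"ay":0,"az":0,"grip":-0.5},{"dx":0,"dy":0.26,"dz":0,"ax":0,"ay":0,"az":0,"grip":-0.5},{"dx":0,"dy":0.36,"dz":0,"ax":0,"ay":0,"az":0,"grip":-0.5},{"dx":0,"dy":0.403,"dz":0,"ax":0,"ay":0,"az":0,"grip":-0.5},{"dx":0,"dy":0.403,"dz":0,"ax":0,"ay":0,"az":0,"grip":-0.5}]'
python3 - <<'E'
from f import *
shot("wrist","w15");shot("top","t6");shot("scene","s6")
circ("t6",[(.503,-.27,.05),(.441,-.28,.038)],.014)
go([.564,-.27,.016],0)
E
```

```text
position: [0.5426, -0.0043, 0.1903]
contact_force: [0.3, -0.3, -4.2]
clock: 48.83
position: [0.5627, -0.2725, 0.1848]
ee_rot: [-0.0, 1.0, 0.0, -0.001]
contact_force: [0.4, 0.6, -4.5]
width: 0.0424
gripper_force: 62.2
exp [310.  214.6] r 4.5 [(array([ 0.5388, -0.2305]), 4.2), (array([ 0.5055, -0.2728]), 4.6)]
exp [313.  235.2] r 4.6 []
d [0.005 0.009 0.678] a [-0.002  0.001  0.002]
```

```bash

python3 -m jog '[{"dx":0.005,"dy":0,"dz":0.13,"ax":0,"ay":0,"az":0,"grip":-0.5},{"dx":0.005,"dy":0,"dz":0.28,"ax":0,"ay":0,"az":0,"grip":-0.5},{"dx":0.005,"dy":0,"dz":0.42,"ax":0,"ay":0,"az":0,"grip":-0.5},{"dx":0.005,"dy":0,"dz":0.54,"ax":0,"ay":0,"az":0,"grip":-0.5},{"dx":0.005,"dy":0,"dz":0.62,"ax":0,"ay":0,"az":0,"grip":-0.5}]' |egrep 'pos|cont'
python3 -m jog '[{"dx":0,"dy":0,"dz":0.03,"ax":0,"ay":0,"az":0,"grip":-0.5},{"dx":0,"dy":0,"dz":0.05,"ax":0,"ay":0,"az":0,"grip":-0.5},{"dx":0,"dy":0,"dz":0.06,"ax":0,"ay":0,"az":0,"grip":-0.5},{"dx":0,"dy":0,"dz":0.06,"ax":0,"ay":0,"az":0,"grip":-0.5}]' |egrep 'pos|cont'
for i in 1 2 3; do python3 -m jog '[{"dx":0,"dy":0,"dz":0.003,"ax":0,"ay":0,"az":0,"grip":-0.5},{"dx":0,"dy":0,"dz":0.003,"ax":0,"ay":0,"az":0,"grip":-0.5}]' |egrep 'pos|cont'; done
```

```text
position: [0.563, -0.2666, 0.0282]
contact_force: [-0.1, -0.0, -4.3]
position: [0.5658, -0.2699, 0.0173]
contact_force: [0.7, -0.1, -4.2]
position: [0.5658, -0.2705, 0.017]
contact_force: [-0.5, -1.1, -3.9]
position: [0.5652, -0.2703, 0.0155]
contact_force: [-1.5, 0.1, -5.0]
position: [0.565, -0.2702, 0.0143]
contact_force: [0.6, -0.6, -2.2]
```

```bash

python3 -m jog '[{"dx":0,"dy":0,"dz":0.003,"ax":0,"ay":0,"az":0,"grip":-0.5},{"dx":0,"dy":0,"dz":0.003,"ax":0,"ay":0,"az":0,"grip":-0.5},{"dx":0,"dy":0,"dz":0.003,"ax":0,"ay":0,"az":0,"grip":-0.5}]'|egrep 'pos|cont|wid'
python3 -m jog '[{"dx":0,"dy":0,"dz":0,"ax":0,"ay":0,"az":0,"grip":0.4},{"dx":0,"dy":0,"dz":0,"ax":0,"ay":0,"az":0,"grip":0.4},{"dx":0,"dy":0,"dz":-0.05,"ax":0,"ay":0,"az":0,"grip":0.4},{"dx":0,"dy":0,"dz":-0.2,"ax":0,"ay":0,"az":0,"grip":0.4},{"dx":0,"dy":0,"dz":-0.35,"ax":0,"ay":0,"az":0,"grip":0.4}]'|egrep 'pos|cont|wid'
python3 -m jog '[{"dx":-0.15,"dy":0,"dz":-0.15,"ax":0,"ay":0,"az":0,"grip":0.4},{"dx":-0.3,"dy":0,"dz":-0.3,"ax":0,"ay":0,"az":0,"grip":0.4},{"dx":-0.35,"dy":0,"dz":-0.4,"ax":0,"ay":0,"az":0,"grip":0.4},{"dx":-0.35,"dy":0,"dz":-0.4,"ax":0,"ay":0,"az":0,"grip":0.4},{"dx":-0.35,"dy":0,"dz":-0.4,"ax":0,"ay":0,"az":0,"grip":0.4}]'|egrep 'clo|pos|cont|wid'
python3 - <<'E'
from f import *
shot("wrist","w16");shot("top","t7");shot("scene","s7")
circ("w16",[(.565,-.27,.032),(.503,-.27,.032)],.0215);circ("w16",[(.441,-.28,.024)],.0185)
# gauge: dark centroid in top view near cork
def gz(n):
    i=cv2.imread(f"pics/{n}.png").astype(int);u,v=proj(n,[.5,.204,.03]).astype(int)
    c=i[v-25:v+26,u-22:u+23];m=c.max(2)<50;y,x=np.nonzero(m);return pix(n,(x.mean()+u-22,y.mean()+v-25),.03).round(4),m.sum()
print(gz("t0"),gz("t7"))
for n,P in [("hyg",(.63,-.38,.05)),("mag",(.429,.115,.04)),("glue",(.692,-.242,.05))]:
    a=cv2.imread("pics/t0.png");b=cv2.imread("pics/t7.png");u,v=proj("t0",P).astype(int)
    print(n,cv2.absdiff(a,b)[v-15:v+16,u-15:u+16].mean().round(1))
E
```

```text
position: [0.5649, -0.2703, 0.0142]
contact_force: [-2.5, 0.6, 4.7]
width: 0.0427
position: [0.5638, -0.2692, 0.0996]
contact_force: [0.8, -0.6, -0.5]
width: 0.06
clock: 51.32
position: [0.4778, -0.2714, 0.2042]
contact_force: [0.9, -0.2, 0.5]
width: 0.06
exp [255.1  88.7] r 23.8 [(array([ 0.5641, -0.2698]), 23.8), (array([ 0.5645, -0.2723]), 25.9), (array([ 0.5624, -0.2705]), 22.1)]
exp [255.1 153.8] r 21.9 [(array([ 0.5011, -0.2701]), 22.1), (array([ 0.5015, -0.2671]), 25.0), (array([ 0.503 , -0.2694]), 22.2)]
exp [264.4 210.8] r 16.7 [(array([ 0.4392, -0.281 ]), 17.5), (array([ 0.4367, -0.2811]), 19.4), (array([ 0.4417, -0.2806]), 19.1)]
(array([0.4981, 0.1992, 0.03  ]), np.int64(107)) (array([0.4978, 0.201 , 0.03  ]), np.int64(96))
hyg 27.0
mag 1.6
glue 1.6
```

All three weights and the gauge are measured on their mats, and nothing else was approached. Handing in.

```bash
python3 -c "
from rig import manip;print(manip.sign_off())"
```

```text
the job is handed in; nothing more can be done
None
```

I handed the job in at about 51 s of the 210 s limit. All three weights stood in the ring, the gauge blade went in until its shoulder met the post and stayed there over a second, and the weights and gauge measured back on their mats. No verdict came back.

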